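# Send worn die blanks to the regrind hopper

### The arm

A 6-joint arm with a two-finger parallel gripper is mounted at the origin on the work surface. World frame = base frame: x ahead of the robot, y to its left, z up, the work surface at z = 0. Lengths are in m, angles in rad, forces in N, time in s.
With the tool pointing down it reaches from about 0.3 to 0.75 m from the base axis. Payload 8.5 kg.
Tool frame: the origin (TCP) lies midway between the tips of the shut fingers; the grasp point (between the pads) lies 19 mm behind it (arm.grip_point_offset is the distance from the TCP to the grasp point, in m); z points along the fingers, y is the line along which they close (so a half turn about z gives the same grasp; the last joint's range is limited). The gripper opens to 85 mm and grips with 20 to 120 N. Pads are 22 mm wide; open, the fingers measure 114 mm over their backs; the gripper's body (76 mm by 85 mm) begins 54 mm behind the grasp point. The pads swing forward as they close: fully open they stand 13 mm farther back than shut.
Start: joints at [0.933, 0.381, 1.297, -0, 1.464, -0.215], TCP at [0.226, 0.502, 0.196] pointing down, gripper open.
Joint ranges: [-3.11, 3.11], [-0.89, 2.33], [0.22, 2.48], [-1.42, 4.56], [0.17, 2.85], [-2.88, 2.88]. Speed limits (rad/s): [2.39, 2.39, 3.14, 3.14, 3.14, 3.14].

### API

Orientations are given as a unit quaternion [x, y, z, w].
In Python, from rig import arm gives the robot as it stands. The module is installed in compiled form; this text tells all that it offers.
- The arm moves only by the tool send_rows, never from a script. Its argument "commands" is a list of rows, each an object with "linear": the shift along the world's x, y, z in mm, a list of three; "yaw": the turn about the world's z in rad; "gripper": the opening, from 0 (shut) to 1 (fully open). A call has 1 to 5 rows; each row is the pose to reach, as a shift and turn from the pose commanded when the call began; what a row does not reach only later rows make up. A row lasts 1/12 s, in which the tool goes at most 41.7 mm and 7.16 degrees, less where a joint would pass 70% of its speed; a pose out of reach is approached as far as the arm can. A call with a gripper value outside its range is refused whole. The fingers move at their own pace and stop on an object; "grip_force" is the grip in N (left out, the last holds). Time passes only in rows, so rows that repeat a pose let the fingers close. It gives the time, the measured TCP pose, the force, the opening and the grip force at its end, in the units of the state.
- arm.get_obs(): the state, without advancing time (a new reading comes with each control period).
- arm.get_image(name): name is "side" or "top"; returns a dict with "color" (480x640x3 uint8, red, green, blue), "camera_matrix" (3x3 intrinsics, pixels), "origin" and "orientation" of the camera in the world. Camera axes: x right, y up, looking along -z (the intrinsics and any distortion apply to the point x, -y, -z); pixel columns grow to the right and rows downward; lengths in m; the calibration is good to about 2 mm. A picture is of the moment at which its call begins. There is no depth.
- arm.sign_off(): hands the job in; it is judged then, once.
Trained networks look in a picture, given as the dict that the camera call returned (one of the last four; its "shot" number tells which), for a name from the list of things; names that differ only in an ending like _2 or _b are one class to them, and where a whole thing is asked for, a point or a joint stands for the part that bears it (a point fixed in the world has none). Each returns a list of dicts, best first, with "score" (0 to 1); they miss things now and then, are a little off and sometimes report something else, mostly with a low value. They report only what shows in the picture. A call takes as long as a camera call. They do not tell look-alikes from the thing itself.
- arm.cut_out(label, picture): "region" (480x640 bool, what is visible of it) and "position" ([row, column] in pixels, amid what is visible of it).
- arm.pinpoint(label, picture): "position" ([row, column] in pixels: a listed point, or the origin of a listed thing).
The state is a dict: "clock": time; "qpos": joint angles; "dq": joint speeds; "joint_efforts": joint torques, N m; "eef_pos": TCP position; "orientation": TCP orientation; "contact_force": force on the tool from outside, world axes, zero at the start; "torque": the same for the moment, N m; "width": opening from 0.0 (shut) to 1.0 (fully open); "finger_force": force on a finger pad.
Only numpy, scipy, OpenCV 4.12 (cv2) and the standard library are available. Lean on these libraries where they do the work, as an engineer would, in place of code of your own. Each camera call takes 0.05 s, during which the arm holds its last target. There are 200 camera calls.

### The job

First drop the stop pin from the blue guide block right down through the eyelet on the side of the hopper, so that its gate is locked. Then gather all the square carbide die blanks from the counter into the scoop tray while it stands on its mat, and tip the whole trayful into the hopper. Once the blanks are in, set the empty tray back level on its rubber mat and hang the blue U-shaped saddle over the rail to mark the hopper as loaded; leave the other things on the counter where they are.

Things in the scene. Friction and masses are not known exactly. Their poses are not given: they have to be found in the camera images.
- hopper: Fixed grey open-topped steel feed hopper, 190 (its x) by 210 (its y) mm outside, 120 mm high, walls 5 mm, floor inside sloping gently down to its -y side (20 to 50 mm above the counter). Origin at the centre of its underside on the counter. The gate and the eyelet lug are on its -y side.
- eye (a point): Centre of the eyelet hole at its upper edge: a 16 mm vertical hole through a horizontal steel lug 10 mm thick, 40 by 44 mm, that sticks out from the hopper's -y wall; its top is 80 mm above the counter, the hole 22 mm from the wall. Nothing underneath.
- pin: Steel stop pin: shank 9 mm diameter, 60 mm long (last 6 mm only 6 mm thick), dark cylindrical head 24 mm diameter, 28 mm high. Origin at the tip, z up along the pin. It starts upright in the guide block, head resting on the block's top. Fully in the eyelet the head sits on the lug, the tip 20 mm above the counter.
- pin_tip (a point): Lower end of the pin.
- pin_head (a point): Middle of the pin's head, 74 mm above the tip: where to grip it.
- block: Fixed pale blue acetal guide block, 55 by 55 mm, 65 mm high, with a 13 mm upright hole through its middle. Origin at the centre of its underside.
- mat: Fixed black rubber mat, 190 (x) by 210 (y) by 3 mm, where the tray stands. Origin at the centre of its underside.
- tray: Loose aluminium scoop tray, 0.3 kg, 140 (x) by 160 mm (y), floor 4 mm, side walls 4 mm thick to 30 mm high, no wall or lip at the mouth (-x end, facing roughly to the robot); at +x a 12 mm rear wall with a black grip plate 12 mm thick (x), 70 wide, its top 72 mm above the underside. Origin: centre of underside. Blanks start to slide at 30 to 50 degrees of tilt; 65 empties it.
- tray_grip (a point): Point in the tray's grip plate, 64 mm in +x and 60 mm above the tray's origin, 12 mm below the plate's top: where to grip it across its thickness.
- tray_mouth (a point): Middle of the floor's edge at the open mouth, 70 mm in -x of the tray's origin.
- rail: Fixed stand with a horizontal steel bar 12 mm thick and 160 mm long along its y, the bar's axis 130 mm above the counter, a post at each end. Origin on the counter below the middle.
- rail_mid (a point): Middle of the bar, on its axis; axes as the rail's.
- saddle: Loose pale blue acetal saddle, an upside-down U standing on its two legs: 56 mm wide (its x, across the legs), 36 mm deep (y), 62 mm high; crown 12 mm thick, legs 10 mm thick and 50 mm long, 36 mm apart inside. Origin at the centre of its footprint, z up. Hung over the rail its y lies along the bar, one leg on each side, and the crown rests on the bar.
- saddle_crown (a point): Middle of the underside of the saddle's crown, 50 mm above its origin.
- punch: Polished steel punch standing on its 32 mm base, 75 mm high: leave alone. Origin at its foot.
- setring: Brass setting ring, 64 mm across and 18 mm high, lying flat: leave alone. Origin at the centre of its underside.
- oiler: White plastic oil bottle, 48 mm across, 120 mm high, at the back: leave alone. Origin at its foot.
- spanner: Steel spanner 160 mm long lying at the back right: leave alone. Origin at its middle.
- die0: Square matt dark carbide die blank, 28 by 28 mm, 22 mm high, with a bore in its top, about 80 g, standing flat on the counter between tray and hopper; three to five are present, the others are absent. Origin at the centre of its underside.
- die1: Square matt dark carbide die blank, 28 by 28 mm, 22 mm high, with a bore in its top, about 80 g, standing flat on the counter between tray and hopper; three to five are present, the others are absent. Origin at the centre of its underside.
- die2: Square matt dark carbide die blank, 28 by 28 mm, 22 mm high, with a bore in its top, about 80 g, standing flat on the counter between tray and hopper; three to five are present, the others are absent. Origin at the centre of its underside.
- die3: Square matt dark carbide die blank, 28 by 28 mm, 22 mm high, with a bore in its top, about 80 g, standing flat on the counter between tray and hopper; three to five are present, the others are absent. Origin at the centre of its underside.
- die4: Square matt dark carbide die blank, 28 by 28 mm, 22 mm high, with a bore in its top, about 80 g, standing flat on the counter between tray and hopper; three to five are present, the others are absent. Origin at the centre of its underside.
There are look-alikes about, which are no part of the job. What is shaped like the rail but red is not meant.

How it is judged:
On the way, in this order (a step that is already met when the one before it is completed fails the run):
1. the stop pin is fully down through the hopper's eyelet (horizontal distance between pin_tip and eye below 0.012 m and height (world z) of pin_tip below 0.03 m and angle between pin's own z axis and vertical below 0.2 rad), for 0.2 s.
2. all the blanks lie in the tray as it stands on its mat (x of die0 in the frame of tray between -0.075 and 0.065 m and y of die0 in the frame of tray between -0.08 and 0.08 m and z of die0 in the frame of tray between -0.005 and 0.04 m and x of die1 in the frame of tray between -0.075 and 0.065 m and y of die1 in the frame of tray between -0.08 and 0.08 m and z of die1 in the frame of tray between -0.005 and 0.04 m and x of die2 in the frame of tray between -0.075 and 0.065 m and y of die2 in the frame of tray between -0.08 and 0.08 m and z of die2 in the frame of tray between -0.005 and 0.04 m and x of die3 in the frame of tray between -0.075 and 0.065 m and y of die3 in the frame of tray between -0.08 and 0.08 m and z of die3 in the frame of tray between -0.005 and 0.04 m and x of die4 in the frame of tray between -0.075 and 0.065 m and y of die4 in the frame of tray between -0.08 and 0.08 m and z of die4 in the frame of tray between -0.005 and 0.04 m and horizontal distance between tray and mat below 0.04 m and height (world z) of tray below 0.012 m and angle between tray's own z axis and vertical below 0.1 rad), for 0.2 s.
3. the tray is tipped above the hopper and all the blanks are in the hopper, the saddle not yet on the rail (x of die0 in the frame of hopper between -0.095 and 0.095 m and y of die0 in the frame of hopper between -0.105 and 0.105 m and height (world z) of each of die0, die1, die2, die3, die4 below 0.1 m and x of die1 in the frame of hopper between -0.095 and 0.095 m and y of die1 in the frame of hopper between -0.105 and 0.105 m and x of die2 in the frame of hopper between -0.095 and 0.095 m and y of die2 in the frame of hopper between -0.105 and 0.105 m and x of die3 in the frame of hopper between -0.095 and 0.095 m and y of die3 in the frame of hopper between -0.105 and 0.105 m and x of die4 in the frame of hopper between -0.095 and 0.095 m and y of die4 in the frame of hopper between -0.105 and 0.105 m and angle between tray's own z axis and vertical above 0.5 rad and height (world z) of tray above 0.12 m and horizontal distance between tray_mouth and hopper below 0.16 m and not (x of saddle_crown in the frame of rail_mid between -0.022 and 0.022 m and y of saddle_crown in the frame of rail_mid between -0.075 and 0.075 m and z of saddle_crown in the frame of rail_mid above -0.004 m and angle between saddle's own z axis and vertical below 0.5 rad)), for 0.1 s.
At the end, for the whole second after the job is handed in: All blanks inside the hopper; pin through the eyelet, tip under 30 mm above the counter, upright within 0.2 rad; tray level on its mat, centres within 40 mm; saddle astride the bar, crown on it, tilt under 0.5 rad; all released and at rest (all of step 1 and x of die0 in the frame of hopper between -0.095 and 0.095 m and y of die0 in the frame of hopper between -0.105 and 0.105 m and height (world z) of each of die0, die1, die2, die3, die4 below 0.1 m and x of die1 in the frame of hopper between -0.095 and 0.095 m and y of die1 in the frame of hopper between -0.105 and 0.105 m and x of die2 in the frame of hopper between -0.095 and 0.095 m and y of die2 in the frame of hopper between -0.105 and 0.105 m and x of die3 in the frame of hopper between -0.095 and 0.095 m and y of die3 in the frame of hopper between -0.105 and 0.105 m and x of die4 in the frame of hopper between -0.095 and 0.095 m and y of die4 in the frame of hopper between -0.105 and 0.105 m and horizontal distance between tray and mat below 0.04 m and height (world z) of tray below 0.012 m and angle between tray's own z axis and vertical below 0.1 rad and x of saddle_crown in the frame of rail_mid between -0.022 and 0.022 m and y of saddle_crown in the frame of rail_mid between -0.075 and 0.075 m and z of saddle_crown in the frame of rail_mid above -0.004 m and angle between saddle's own z axis and vertical below 0.5 rad and linear speed of each of die0, die1, die2, die3, die4, tray, pin, saddle below 0.03 m/s); the robot touches nothing.
It fails at once if the punch is knocked aside by more than 40 mm (distance of punch from where it was at the start of the episode above 0.04 m).
It fails at once if the setting ring is knocked aside by more than 40 mm (distance of setring from where it was at the start of the episode above 0.04 m).
It fails at once if the oil bottle is knocked aside by more than 40 mm (distance of oiler from where it was at the start of the episode above 0.04 m).
It fails at once if the spanner is knocked aside by more than 40 mm (distance of spanner from where it was at the start of the episode above 0.04 m).
Of die0, die1, die2, die3, die4 only 3 to 5 are there at a start; the rules pass over those that are not, and their reading is None.
At some moment in a run one of die0, die1, die2, die3, die4 may be knocked a few centimetres aside while the robot is not near it.
It also fails if it takes over 200 s, if anything falls off the work surface, if the arm or the gripper's body presses on something with over 40 N, if the wrist force passes 120 N, or if a joint passes its speed limit or range.

## Working session

There is one attempt and no reset: what is moved stays moved. The work goes in short steps, Python scripts to look and compute and a tool call to move; the robot and the scene stay as the last step left them, time stands still between calls to the robot, and variables do not carry over. Pictures are saved under pics/ and viewed, at most 14 in all, crops included, and the job is handed in when it is done.

Besides the shell and the picture viewer there is one more tool, called as name(argument=value, ...) on one line, values as JSON. send_rows: Moves the arm, as the interface text tells. Its arguments: {"type":"object","properties":{"commands":{"type":"array"},"grip_force":{"type":"number"}},"required":["commands"]}

```bash
mkdir -p pics; cat > h.py <<'E'
import numpy as np, cv2
from scipy.spatial.transform import Rotation as R
from rig import arm
def ray(im,rc):
    K=np.array(im["camera_matrix"]);d=np.linalg.inv(K)@[rc[1],rc[0],1]
    return np.array(im["origin"]),R.from_quat(im["orientation"]).apply([d[0],-d[1],-d[2]])
def at(im,rc,z):
    o,d=ray(im,rc);return o+d*(z-o[2])/d[2]
def proj(im,p):
    K=np.array(im["camera_matrix"]);c=R.from_quat(im["orientation"]).inv().apply(np.array(p)-im["origin"])
    u=K@[c[0],-c[1],-c[2]];return u[:2]/u[2]
def save(im,n,crop=None,s=1):
    c=im["color"][...,::-1]
    if crop: c=c[crop[0]:crop[1],crop[2]:crop[3]]
    cv2.imwrite(n,cv2.resize(np.ascontiguousarray(c),None,fx=s,fy=s,interpolation=cv2.INTER_CUBIC))
E
python3 - <<'E'
from h import *
Z=dict(hopper=0,eye=.08,pin_head=.079,block=0,mat=0,tray=.003,tray_grip=.063,tray_mouth=.003,rail=0,rail_mid=.13,saddle=0,saddle_crown=.05,punch=0,setring=0,oiler=0,spanner=0,die0=0)
for n in("top","side"):
    im=arm.get_image(n);save(im,f"pics/{n}0.png");print(n,im["origin"],im.keys())
    for k,z in Z.items():
        print(k,[(round(q["score"],2),np.round(q["position"]).astype(int).tolist(),at(im,q["position"],z)[:2].round(3).tolist()) for q in arm.pinpoint(k,im) if q["score"]>.15])
o=arm.get_obs();print(o)
E
```

```text
top [ 0.32686548 -0.04060263  1.21600816] dict_keys(['color', 'camera_matrix', 'origin', 'orientation', 'shot'])
hopper [(0.84, [215, 158], [0.576, 0.294]), (0.39, [132, 265], [0.759, 0.06])]
eye []
pin_head [(0.57, [301, 167], [0.383, 0.252])]
block [(0.59, [305, 174], [0.378, 0.257])]
mat []
tray [(0.8, [252, 421], [0.482, -0.274]), (0.41, [304, 174], [0.381, 0.257])]
tray_grip [(0.75, [217, 432], [0.546, -0.289])]
tray_mouth [(0.65, [281, 419], [0.42, -0.268])]
rail [(0.58, [381, 437], [0.209, -0.297])]
rail_mid [(0.8, [151, 293], [0.672, -0.006]), (0.69, [388, 453], [0.208, -0.298]), (0.57, [117, 465], [0.736, -0.35]), (0.51, [196, 328], [0.579, -0.074])]
saddle [(0.68, [301, 175], [0.387, 0.255]), (0.59, [182, 378], [0.64, -0.188])]
saddle_crown [(0.68, [180, 380], [0.632, -0.187]), (0.61, [177, 381], [0.636, -0.189])]
punch [(0.74, [156, 293], [0.702, -0.002]), (0.7, [195, 324], [0.612, -0.07]), (0.52, [235, 287], [0.526, 0.013])]
setring [(0.78, [133, 262], [0.756, 0.065])]
oiler [(0.73, [132, 209], [0.762, 0.183])]
spanner [(0.59, [132, 372], [0.753, -0.178])]
die0 [(0.75, [2
[... 1249 characters left out ...]
092])]
{'clock': 1.8, 'qpos': array([ 9.32710570e-01,  3.80609625e-01,  1.29739788e+00, -3.97306736e-05,
        1.46360039e+00, -2.15311603e-01]), 'dq': array([-0.00237664, -0.00139788, -0.00100929,  0.00107617, -0.00111351,
        0.00085959]), 'joint_efforts': array([-9.44633325e-05, -4.48321724e+01, -2.31463283e+01, -2.04009889e-04,
        5.36785428e-04,  4.97211079e-05]), 'eef_pos': array([0.22566762, 0.50155063, 0.19601795]), 'orientation': array([ 2.09814225e-01,  9.77741270e-01, -1.51100617e-05,  1.48271754e-05]), 'contact_force': array([ 0.37197731, -1.40145898,  0.17936528]), 'torque': array([0.03364935, 0.05925824, 0.06620218]), 'finger_force': 0.0, 'width': 1.0001816398851238}
```

View pics/top0.png

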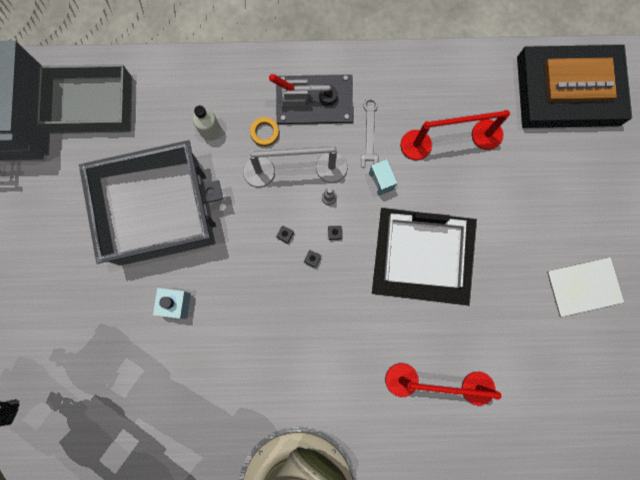

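View pics/side0.png

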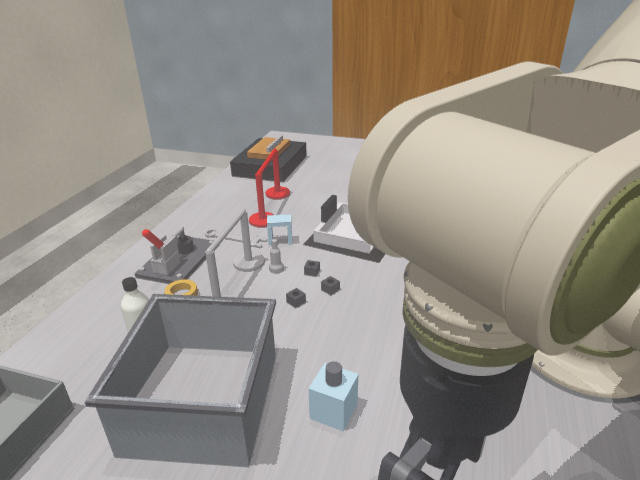

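```bash
python3 - <<'E'
from h import *
im=arm.get_image("top")
save(im,"pics/hop.png",(130,325,75,240),3.0)
save(im,"pics/mid.png",(140,310,235,485),3.0)
for k,z in dict(hopper=.12,pin=.093,block=.065,die0=.022,tray=.033,saddle=.062,mat=.003,rail=.136,punch=.075,oiler=.12,setring=.018).items():
    for q in arm.cut_out(k,im):
        if q["score"]<.3: continue
        c,_=cv2.findContours(q["region"].astype(np.uint8),0,2)
        c=max(c,key=cv2.contourArea)
        w=np.array([at(im,(p[0][1],p[0][0]),z)[:2] for p in c],np.float32)
        r=cv2.minAreaRect(w);print(k,round(q["score"],2),np.round(q["position"]),np.round(r[0],3),np.round(r[1],3),round(r[2],1))
E
```

```text
hopper 0.77 [201. 148.] [0.578 0.269] [0.221 0.268] 11.6
pin 0.59 [302. 167.] [0.381 0.248] [0.029 0.024] 75.0
pin 0.3 [202. 151.] [0.586 0.277] [0.226 0.273] 11.8
block 0.89 [305. 173.] [0.381 0.245] [0.068 0.053] 81.8
die0 0.69 [233. 286.] [0.525 0.017] [0.031 0.031] 62.8
die0 0.6 [233. 332.] [ 0.525 -0.088] [0.026 0.028] 88.8
die0 0.47 [258. 312.] [ 0.472 -0.04 ] [0.028 0.03 ] 62.2
tray 0.58 [301. 167.] [0.384 0.265] [0.029 0.025] 88.8
saddle 0.73 [173. 381.] [ 0.635 -0.19 ] [0.068 0.047] 20.5
saddle 0.54 [202. 152.] [0.593 0.285] [0.233 0.282] 11.9
mat 0.75 [282. 421.] [ 0.476 -0.281] [0.215 0.192] 81.2
mat 0.61 [170. 383.] [ 0.651 -0.199] [0.07 0.05] 21.0
rail 0.84 [131. 471.] [ 0.696 -0.328] [0.075 0.223] 7.2
rail 0.73 [156. 290.] [ 0.642 -0.009] [0.077 0.206] 3.5
rail 0.62 [388. 444.] [ 0.218 -0.278] [0.215 0.061] 82.9
punch 0.59 [193. 326.] [ 0.593 -0.077] [0.031 0.033] 44.3
oiler 0.58 [124. 207.] [0.74  0.169] [0.078 0.044] 25.8
oiler 0.31 [201. 152.] [0.578 0.269] [0.221 0.267] 11.6
setring 0.93 [133. 272.] [0.756 0.059] [0.064 0.066] 89.3
```

View pics/hop.png

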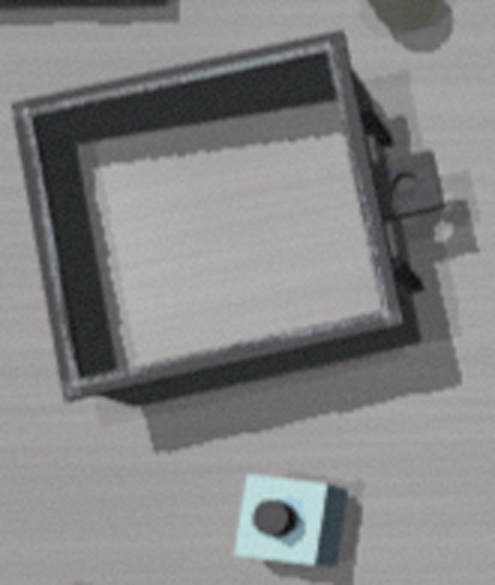

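View pics/mid.png

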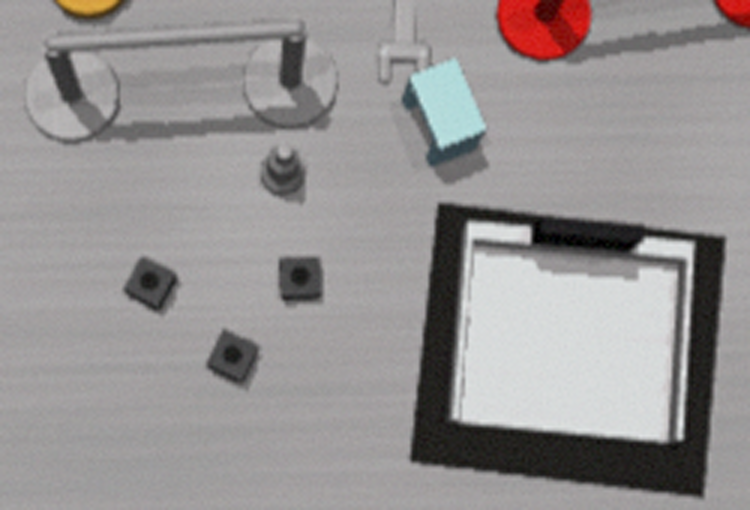

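```bash
python3 - <<'E'
from h import *
im=arm.get_image("top");print(im["camera_matrix"])
H=lambda x,y,z:at(im,(130+y/3-.33,75+x/3-.33),z)[:2]
M=lambda x,y,z:at(im,(140+y/3-.33,235+x/3-.33),z)[:2]
def rect(n,f,pts,z):
    p=np.array([f(*q,z) for q in pts]);e=np.roll(p,-1,0)-p
    print(n,p.mean(0).round(4),np.linalg.norm(e,axis=1).round(3),np.degrees(np.arctan2(e[:,1],e[:,0])).round(1))
    return p
rect("hopper",H,[(13,102),(343,33),(402,320),(68,400)],.12)
rect("block",H,[(247,475),(327,482),(320,566),(235,556)],.065)
print("pin",H(272,518,.093)); print("hole",H(405,187,.08))
p=rect("lugouter",H,[(437,150),(444,207)],.08)
rect("mat",M,[(440,205),(725,237),(703,495),(412,460)],.003)
rect("saddle",M,[(410,83),(457,58),(486,128),(442,150)],.062)
rect("rail",M,[(52,43),(300,30)],.136)
rect("mouth",M,[(462,422),(668,440)],.007)
rect("rimtray",M,[(467,222),(695,240),(685,440),(452,420)],.033)
rect("plate",M,[(533,222),(643,230)],.075)
for d in[(150,284),(300,278),(234,356)]:print("die",M(*d,.022))
s=arm.get_image("side")
for k,z in dict(pin_head=.079,tray_grip=.063,saddle_crown=.05,rail_mid=.13,eye=.08).items():
    a=[(round(q["score"],2),at(s,q["position"],z)[:2].round(3)) for q in arm.pinpoint(k,s)[:3]];b=[(round(q["score"],2),at(im,q["position"],z)[:2].round(3)) for q in arm.pinpoint(k,im)[:3]];print(k,a,b)
E
```

```text
[[568.11178201   0.         314.31874955]
 [  0.         568.11178201 247.97778021]
 [  0.           0.           1.        ]]
hopper [0.5809 0.2899] [0.222 0.199 0.221 0.204] [ -78.8 -168.3  102.6   12.1]
block [0.381  0.2512] [0.054 0.056 0.058 0.055] [-96.1 175.9  82.2  -7.4]
pin [0.38089541 0.25088061]
hole [0.60479803 0.16712931]
lugouter [0.6103 0.1429] [0.04 0.04] [-173.1    6.9]
mat [ 0.4741 -0.282 ] [0.207 0.187 0.207 0.186] [-97.7 171.8  82.   -8.2]
saddle [ 0.6392 -0.1939] [0.038 0.054 0.035 0.052] [ -62.6 -160.2  115.8   23.1]
rail [ 0.6686 -0.0071] [0.163 0.163] [-88.  92.]
mouth [ 0.4143 -0.2748] [0.147 0.147] [-96.2  83.8]
rimtray [ 0.4833 -0.28  ] [0.161 0.142 0.162 0.141] [-95.8 173.9  83.9  -6.5]
plate [ 0.5488 -0.2839] [0.075 0.075] [-95.4  84.6]
die [0.52349874 0.01764343]
die [ 0.52567179 -0.08889558]
die [ 0.47085077 -0.04093481]
pin_head [(0.62, array([0.381, 0.257]))] [(0.46, array([0.389, 0.255]))]
tray_grip [(0.7, array([ 0.547, -0.289]))] [(0.83, array([ 0.55 , -0.277])), (0.63, array([0.383, 0.256])), (0.51, array([0.376, 0.24 ]))]
saddle_crown [(0.7, array([ 0.642, -0.201]))] [(0.73, array([ 0.64 , -0.191])), (0.68, array([ 0.545, -0.288]))]
rail_mid [(0.67, array([ 0.727, -0.345])), (0.64, array([0.666, 0.006]))] [(0.88, array([ 0.208, -0.3  ])), (0.61, array([ 0.737, -0.347])), (0.35, array([ 0.507, -0.081]))]
eye [(0.82, array([0.605, 0.172]))] [(0.58, array([0.512, 0.007])), (0.57, array([0.613, 0.164]))]
```

send_rows(commands=[{"linear":[19,-31,0],"yaw":-0.118,"gripper":0.6},{"linear":[39,-63,0],"yaw":-0.236,"gripper":0.6},{"linear":[58,-94,0],"yaw":-0.354,"gripper":0.6},{"linear":[78,-126,0],"yaw":-0.471,"gripper":0.6},{"linear":[97,-157,0],"yaw":-0.589,"gripper":0.6}], grip_force=60)

```text
clock: 3.42
eef_pos: [0.3232, 0.343, 0.1961]
orientation: [0.487, 0.873, 0.0, 0.0]
contact_force: [-0.0, 0.7, 0.2]
width: 0.602
finger_force: 0.0
```

send_rows(commands=[{"linear":[19,-31,0],"yaw":-0.118,"gripper":0.6},{"linear":[39,-63,0],"yaw":-0.236,"gripper":0.6},{"linear":[58,-94,-20],"yaw":-0.353,"gripper":0.6},{"linear":[58,-94,-50],"yaw":-0.353,"gripper":0.6},{"linear":[58,-94,-70],"yaw":-0.353,"gripper":0.6}])

```text
clock: 3.83
eef_pos: [0.3813, 0.2487, 0.1245]
orientation: [0.632, 0.775, -0.0, -0.0]
contact_force: [0.3, -0.2, -0.5]
width: 0.602
finger_force: 0.0
```

```bash
cat > st.py <<'E'
from h import *
o=arm.get_obs();y=R.from_quat(o["orientation"]).apply([0,1,0])
print("t",round(o["clock"],2),"tcp",o["eef_pos"].round(4),"th",round(np.degrees(np.arctan2(y[1],y[0])),2),"w",round(o["width"],3),"F",np.round(o["contact_force"],1),"ff",round(o["finger_force"],1),"q",o["qpos"].round(2))
E
python3 st.py
```

```text
t 3.83 tcp [0.3813 0.2487 0.1245] th 11.54 w 0.602 F [ 0.3 -0.2 -0.5] ff 0.0 q [ 0.32  0.29  1.67 -0.    1.19  0.12]
```

send_rows(commands=[{"linear":[0,1,-30],"yaw":0.005,"gripper":0.6},{"linear":[0,1,-59],"yaw":0.005,"gripper":0.6},{"linear":[0,1,-59],"yaw":0.005,"gripper":0.0},{"linear":[0,1,-59],"yaw":0.005,"gripper":0.0},{"linear":[0,1,-59],"yaw":0.005,"gripper":0.0}])

```text
clock: 4.25
eef_pos: [0.3815, 0.2519, 0.0684]
orientation: [0.629, 0.778, 0.001, 0.001]
contact_force: [0.4, -0.3, 0.7]
width: 0.18
finger_force: 0.0
```

send_rows(commands=[{"linear":[0,0,0],"yaw":0,"gripper":0.0},{"linear":[0,0,0],"yaw":0,"gripper":0.0},{"linear":[0,0,0],"yaw":0,"gripper":0.0}])

```text
clock: 4.5
eef_pos: [0.3811, 0.2518, 0.068]
orientation: [0.629, 0.778, 0.001, 0.001]
contact_force: [-0.5, -0.1, 0.9]
width: -0.004
finger_force: 0.0
```

```bash
python3 st.py
```

```text
t 4.5 tcp [0.3811 0.2518 0.068 ] th 12.1 w -0.004 F [-0.5 -0.1  0.9] ff 0.0 q [ 0.32  0.37  1.75 -0.    1.02  0.11]
```

```bash
python3 - <<'E'
from h import *
a=arm.get_image("side");b=arm.get_image("top")
save(a,"/tmp/a.png",(300,470,230,450),2);save(b,"/tmp/b.png",(240,410,100,320),2)
cv2.imwrite("pics/pin1.png",np.hstack([cv2.resize(cv2.imread("/tmp/a.png"),(400,310)),cv2.resize(cv2.imread("/tmp/b.png"),(400,310))]))
E
```

```text
(no output)
```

View pics/pin1.png

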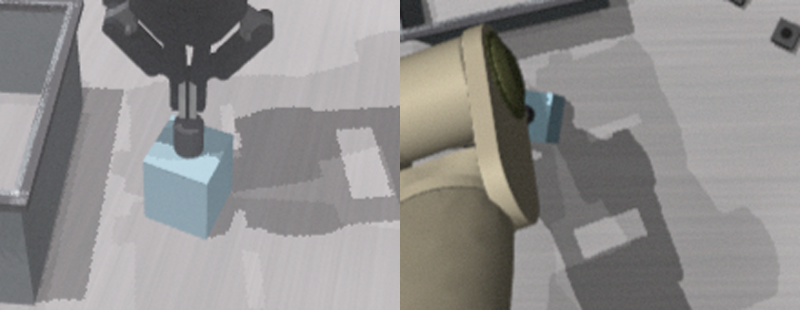

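```bash
python3 - <<'E'
from h import *
a=arm.get_image("side")
print("tcp px",proj(a,[.381,.2518,.068]),proj(a,[.381,.2518,.093]))
for k,z in dict(pin_head=.079,pin=.005,block=0).items():
    for q in arm.pinpoint(k,a)[:2]: print(k,q["score"],q["position"],at(a,q["position"],z))
for q in arm.cut_out("pin",a)[:1]:
    r=np.argwhere(q["region"]);print(r.min(0),r.max(0))
for q in arm.cut_out("block",a)[:1]:
    r=np.argwhere(q["region"]);print(r.min(0),r.max(0))
    for p in[(.4,.28),(.36,.28),(.4,.22),(.36,.22)]:print(proj(a,[*p,.065]))
save(a,"pics/pin2.png",(320,440,270,400),4.5)
E
```

```text
tcp px [334.70715429 378.1794435 ] [334.70625098 365.71412016]
pin_head 0.77 [370.2, 328.5] [0.3909752  0.24955807 0.079     ]
[364 325] [386 341]
[365 308] [430 357]
[316.36766354 391.32233531]
[343.66847359 397.57982179]
[328.37510038 361.68325944]
[354.01493475 367.11616382]
```

View pics/pin2.png

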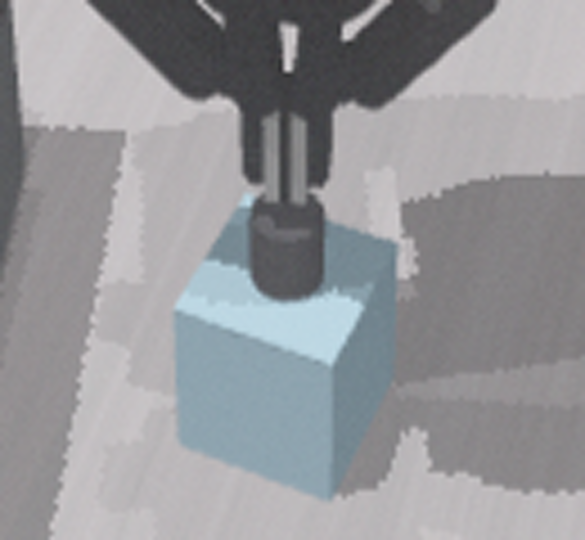

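send_rows(commands=[{"linear":[0,0,30],"yaw":0,"gripper":0.0},{"linear":[0,0,40],"yaw":0,"gripper":0.0},{"linear":[0,0,40],"yaw":0,"gripper":0.0}])

```text
clock: 5.15
eef_pos: [0.3818, 0.252, 0.109]
orientation: [0.629, 0.778, 0.002, 0.001]
contact_force: [0.6, 0.2, 0.1]
width: 0.004
finger_force: 0.0
```

```bash
python3 st.py; python3 - <<'E'
from h import *
a=arm.get_image("side");t=arm.get_obs()["eef_pos"]
print(proj(a,t),proj(a,t+[0,0,.02]))
save(a,"pics/pin3.png",(280,440,270,400),3.5)
E
```

```text
t 5.15 tcp [0.3818 0.252  0.109 ] th 12.09 w 0.004 F [0.6 0.2 0.1] ff 0.0 q [ 0.32  0.31  1.69 -0.    1.14  0.11]
[334.69890332 358.20554934] [334.69803589 347.66703368]
```

View pics/pin3.png

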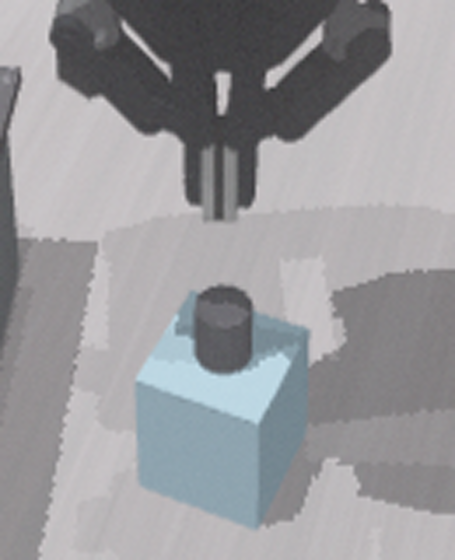

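send_rows(commands=[{"linear":[0,0,0],"yaw":0,"gripper":0.6},{"linear":[0,0,0],"yaw":0,"gripper":0.6},{"linear":[0,0,0],"yaw":0,"gripper":0.6},{"linear":[0,0,-30],"yaw":0,"gripper":0.6},{"linear":[0,0,-50],"yaw":0,"gripper":0.6}])

```text
clock: 5.62
eef_pos: [0.3804, 0.2515, 0.0557]
orientation: [0.629, 0.778, 0.0, 0.0]
contact_force: [0.1, 0.3, -1.1]
width: 0.602
finger_force: 0.0
```

send_rows(commands=[{"linear":[0,0,-12],"yaw":0,"gripper":0.6},{"linear":[0,0,-12],"yaw":0,"gripper":0.0},{"linear":[0,0,-12],"yaw":0,"gripper":0.0},{"linear":[0,0,-12],"yaw":0,"gripper":0.0},{"linear":[0,0,-12],"yaw":0,"gripper":0.0}])

```text
clock: 6.03
eef_pos: [0.3811, 0.2517, 0.0458]
orientation: [0.629, 0.778, 0.001, 0.0]
contact_force: [0.6, -0.3, 0.4]
width: 0.247
finger_force: 58.7
```

send_rows(commands=[{"linear":[0,0,0],"yaw":0,"gripper":0.0},{"linear":[0,0,0],"yaw":0,"gripper":0.0}])

```text
clock: 6.2
eef_pos: [0.3809, 0.2517, 0.0455]
orientation: [0.629, 0.778, 0.0, 0.0]
contact_force: [-0.0, -0.5, -0.1]
width: 0.251
finger_force: 58.7
```

```bash
python3 st.py; python3 -c "
from rig import arm;print(arm.grip_point_offset,[x for x in dir(arm) if x[0]!='_'])"
```

```text
t 6.2 tcp [0.3809 0.2517 0.0455] th 12.09 w 0.251 F [-0.  -0.5 -0.1] ff 58.7 q [0.32 0.41 1.77 0.   0.96 0.11]
0.0187 ['MotionError', 'cut_out', 'get_image', 'get_obs', 'grip_point_offset', 'pinpoint', 'sign_off']
```

send_rows(commands=[{"linear":[0,0,20],"yaw":0,"gripper":0.0},{"linear":[0,0,50],"yaw":0,"gripper":0.0},{"linear":[0,0,85],"yaw":0,"gripper":0.0},{"linear":[0,0,115],"yaw":0,"gripper":0.0},{"linear":[0,0,130],"yaw":0,"gripper":0.0}])

```text
clock: 6.62
eef_pos: [0.3816, 0.252, 0.1789]
orientation: [0.629, 0.778, 0.002, 0.002]
contact_force: [-0.3, -0.6, -0.1]
width: 0.248
finger_force: 58.9
```

send_rows(commands=[{"linear":[20,-14,0],"yaw":0,"gripper":0.0},{"linear":[50,-29,0],"yaw":0,"gripper":0.0},{"linear":[80,-43,0],"yaw":0,"gripper":0.0},{"linear":[115,-57,0],"yaw":0,"gripper":0.0},{"linear":[150,-70,0],"yaw":0,"gripper":0.0}])

```text
clock: 7.03
eef_pos: [0.5319, 0.1806, 0.1755]
orientation: [0.629, 0.778, 0.0, 0.0]
contact_force: [-0.0, 1.4, -0.8]
width: 0.248
finger_force: 58.9
```

send_rows(commands=[{"linear":[30,-7,0],"yaw":0,"gripper":0.0},{"linear":[60,-12,0],"yaw":0,"gripper":0.0},{"linear":[74,-14,0],"yaw":0,"gripper":0.0},{"linear":[74,-14,0],"yaw":0,"gripper":0.0},{"linear":[74,-14,0],"yaw":0,"gripper":0.0}])

```text
clock: 7.45
eef_pos: [0.6045, 0.1674, 0.1746]
orientation: [0.629, 0.778, -0.0, -0.0]
contact_force: [-0.2, 0.7, -0.7]
width: 0.246
finger_force: 59.0
```

```bash
python3 st.py; python3 - <<'E'
from h import *
a=arm.get_image("side");t=arm.get_obs()["eef_pos"];b=arm.get_image("top")
for im,n in((a,"s"),(b,"t")):
  for k in("pin_tip","pin_head","eye"):print(n,k,[(round(q["score"],2),np.round(q["position"],1)) for q in arm.pinpoint(k,im)[:2]])
  print(n,proj(im,[t[0],t[1],t[2]-.0405]),"head",proj(im,[t[0],t[1],t[2]+.0335]),"eye",proj(im,[.605,.1675,.08]))
save(a,"/tmp/a.png",(230,350,160,280),3.3);save(b,"/tmp/b.png",(140,260,150,270),3.3)
cv2.imwrite("pics/ins.png",np.hstack([cv2.imread("/tmp/a.png"),cv2.imread("/tmp/b.png")]))
E
```

```text
t 7.45 tcp [0.6045 0.1674 0.1746] th 12.07 w 0.246 F [-0.2  0.7 -0.7] ff 59.0 q [ 0.08  0.53  1.1   0.    1.51 -0.13]
s pin_tip [(0.73, array([286.9, 216.5])), (0.68, array([236. , 380.2]))]
s pin_head [(0.84, array([243.6, 206.3])), (0.32, array([282.6, 217.2]))]
s eye [(0.74, array([312.4, 220.8])), (0.51, array([303.1, 297.7]))]
s [217.53782891 283.06841166] head [211.64078407 244.52233264] eye [221.00608054 308.94237877]
t pin_tip []
t pin_head [(0.56, array([186.3, 211.5]))]
t eye [(0.75, array([188. , 213.2]))]
t [204.2953113  185.89047141] head [196.53782759 175.90102225] eye [209.48930684 191.91050262]
```

View pics/ins.png

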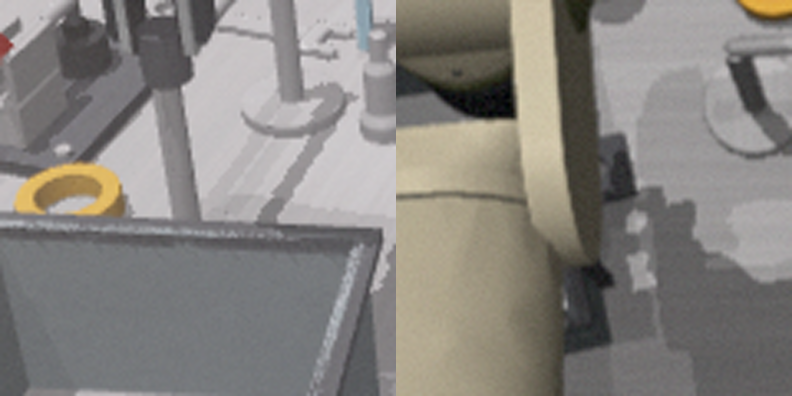

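```bash
python3 - <<'E'
from h import *
a=arm.get_image("side")
for q in arm.cut_out("pin",a)[:2]:
    r=q["region"];print(q["score"],q["position"])
    for row in range(225,305,5):
        c=np.flatnonzero(r[row]); print(row,(c.min(),c.max()) if len(c) else None, a["color"][row,205:226].mean(1).astype(int).tolist())
E
```

```text
0.69 [251.2, 210.7]
225 None [196, 196, 197, 198, 198, 198, 193, 128, 101, 85, 78, 73, 65, 71, 69, 68, 71, 69, 69, 159, 195]
230 None [196, 192, 188, 168, 166, 134, 135, 88, 115, 135, 136, 127, 89, 73, 69, 72, 73, 70, 67, 67, 189]
235 (np.int64(205), np.int64(212)) [80, 78, 79, 81, 81, 79, 78, 77, 73, 129, 135, 135, 118, 82, 70, 68, 73, 71, 68, 68, 89]
240 (np.int64(201), np.int64(213)) [86, 92, 89, 90, 79, 86, 81, 82, 78, 81, 135, 138, 139, 113, 71, 74, 70, 73, 83, 192, 195]
245 (np.int64(202), np.int64(213)) [87, 87, 93, 90, 90, 84, 86, 88, 85, 75, 96, 132, 136, 131, 109, 161, 193, 195, 197, 197, 198]
250 (np.int64(203), np.int64(217)) [90, 87, 86, 89, 88, 87, 84, 85, 85, 81, 80, 81, 78, 137, 194, 199, 197, 196, 196, 194, 195]
255 (np.int64(205), np.int64(215)) [86, 89, 89, 86, 88, 87, 83, 87, 87, 84, 120, 151, 195, 196, 198, 197, 195, 196, 198, 198, 197]
260 (np.int64(209), np.int64(214)) [155, 164, 141, 137, 124, 123, 128, 127, 124, 114, 150, 192, 196, 197, 196, 198, 198, 197, 197, 196, 195]
265 (np.int64(210), np.int64(215)) [195, 196, 167, 141, 137, 127, 128, 130, 126, 121, 110
[... 2399 characters left out ...]
, 193, 193, 193, 194]
280 (np.int64(210), np.int64(211)) [196, 195, 194, 195, 182, 139, 139, 135, 137, 133, 129, 120, 114, 142, 191, 194, 195, 195, 196, 196, 195]
285 (np.int64(211), np.int64(218)) [195, 194, 192, 193, 194, 165, 138, 135, 137, 134, 129, 124, 118, 111, 170, 194, 197, 196, 196, 195, 194]
290 (np.int64(211), np.int64(220)) [194, 192, 194, 197, 193, 193, 168, 140, 137, 135, 134, 125, 123, 117, 111, 173, 180, 182, 181, 182, 182]
295 (np.int64(212), np.int64(229)) [188, 186, 186, 184, 185, 189, 195, 154, 137, 136, 133, 130, 126, 123, 115, 120, 176, 173, 171, 171, 171]
300 None [142, 142, 159, 161, 159, 160, 162, 147, 151, 140, 151, 162, 167, 142, 166, 147, 158, 146, 160, 149, 136]
```

send_rows(commands=[{"linear":[0,0,30],"yaw":0,"gripper":0.0},{"linear":[0,0,50],"yaw":0,"gripper":0.0},{"linear":[0,0,50],"yaw":0,"gripper":0.0}])

```text
clock: 8.2
eef_pos: [0.6061, 0.1677, 0.2296]
orientation: [0.629, 0.778, 0.003, 0.003]
contact_force: [0.9, -0.8, -0.5]
width: 0.247
finger_force: 59.0
```

```bash
python3 st.py; python3 - <<'E'
from h import *
a=arm.get_image("side");t=arm.get_obs()["eef_pos"]
print(proj(a,[t[0],t[1],t[2]-.0405]),"head",proj(a,[t[0],t[1],t[2]+.0335]),a["camera_matrix"])
save(a,"pics/tip.png",(190,330,150,290),4)
E
```

```text
t 8.2 tcp [0.6061 0.1677 0.2296] th 12.1 w 0.247 F [ 0.9 -0.8 -0.5] ff 59.0 q [ 0.08  0.5   1.   -0.    1.63 -0.13]
[212.59672711 256.08139073] head [206.22822857 214.73050398] [[490.15826604   0.         325.55928824]
 [  0.         490.15826604 241.33072941]
 [  0.           0.           1.        ]]
```

View pics/tip.png

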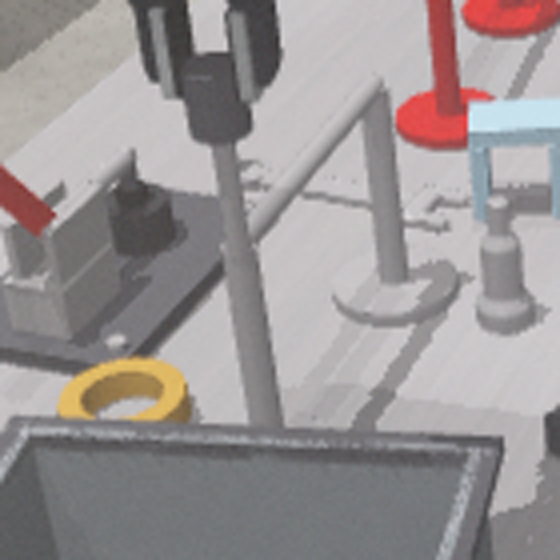

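send_rows(commands=[{"linear":[0,0,-30],"yaw":0,"gripper":0.0},{"linear":[0,0,-60],"yaw":0,"gripper":0.0},{"linear":[0,0,-85],"yaw":0,"gripper":0.0},{"linear":[0,0,-90],"yaw":0,"gripper":0.0},{"linear":[0,0,-95],"yaw":0,"gripper":0.0}])

```text
clock: 8.67
eef_pos: [0.604, 0.1675, 0.1286]
orientation: [0.629, 0.778, -0.001, -0.001]
contact_force: [-0.6, 1.3, 0.0]
width: 0.25
finger_force: 59.0
```

send_rows(commands=[{"linear":[0,0,-3],"yaw":0,"gripper":0.0},{"linear":[0,0,-6],"yaw":0,"gripper":0.0},{"linear":[0,0,-9],"yaw":0,"gripper":0.0},{"linear":[0,0,-12],"yaw":0,"gripper":0.0},{"linear":[0,0,-14],"yaw":0,"gripper":0.0}])

```text
clock: 9.08
eef_pos: [0.6048, 0.1676, 0.1162]
orientation: [0.629, 0.778, 0.0, 0.0]
contact_force: [0.3, 0.2, -1.4]
width: 0.246
finger_force: 59.0
```

```bash
python3 st.py
```

```text
t 9.08 tcp [0.6048 0.1676 0.1162] th 12.09 w 0.246 F [ 0.3  0.2 -1.4] ff 59.0 q [ 0.08  0.58  1.19 -0.    1.37 -0.13]
```

send_rows(commands=[{"linear":[0,0,-4],"yaw":0,"gripper":0.0},{"linear":[0,0,-8],"yaw":0,"gripper":0.0},{"linear":[0,0,-12],"yaw":0,"gripper":0.0},{"linear":[0,0,-16],"yaw":0,"gripper":0.0},{"linear":[0,0,-20],"yaw":0,"gripper":0.0}])

```text
clock: 9.5
eef_pos: [0.6046, 0.1676, 0.0955]
orientation: [0.629, 0.778, -0.0, -0.0]
contact_force: [-0.5, 0.1, -0.4]
width: 0.249
finger_force: 59.0
```

send_rows(commands=[{"linear":[0,0,-6],"yaw":0,"gripper":0.0},{"linear":[0,0,-12],"yaw":0,"gripper":0.0},{"linear":[0,0,-18],"yaw":0,"gripper":0.0},{"linear":[0,0,-24],"yaw":0,"gripper":0.0},{"linear":[0,0,-30],"yaw":0,"gripper":0.0}])

```text
clock: 9.92
eef_pos: [0.6046, 0.1675, 0.0653]
orientation: [0.629, 0.778, -0.0, -0.0]
contact_force: [-0.3, 0.2, -1.2]
width: 0.251
finger_force: 59.0
```

```bash
python3 st.py
```

```text
t 9.92 tcp [0.6046 0.1675 0.0653] th 12.09 w 0.251 F [-0.3  0.2 -1.2] ff 59.0 q [ 0.08  0.63  1.26 -0.    1.25 -0.13]
```

send_rows(commands=[{"linear":[0,0,-3],"yaw":0,"gripper":0.0},{"linear":[0,0,-3],"yaw":0,"gripper":0.5},{"linear":[0,0,-3],"yaw":0,"gripper":0.5},{"linear":[0,0,-3],"yaw":0,"gripper":0.5},{"linear":[0,0,-3],"yaw":0,"gripper":0.5}])

```text
clock: 10.33
eef_pos: [0.6049, 0.1676, 0.0635]
orientation: [0.629, 0.778, 0.0, 0.0]
contact_force: [0.5, 0.1, -0.4]
width: 0.502
finger_force: 0.0
```

send_rows(commands=[{"linear":[0,0,20],"yaw":0,"gripper":0.5},{"linear":[0,0,50],"yaw":0,"gripper":0.5},{"linear":[0,0,80],"yaw":0,"gripper":0.5},{"linear":[0,0,110],"yaw":0,"gripper":0.5},{"linear":[0,-30,110],"yaw":0,"gripper":0.5}])

```text
clock: 10.75
eef_pos: [0.6067, 0.1411, 0.1799]
orientation: [0.627, 0.779, 0.004, 0.004]
contact_force: [0.7, -0.1, 0.5]
width: 0.498
finger_force: 0.0
```

send_rows(commands=[{"linear":[-20,-30,0],"yaw":0.11,"gripper":0.6},{"linear":[-40,-60,0],"yaw":0.22,"gripper":0.6},{"linear":[-60,-90,0],"yaw":0.33,"gripper":0.6},{"linear":[-85,-110,0],"yaw":0.44,"gripper":0.6},{"linear":[-85,-110,0],"yaw":0.55,"gripper":0.6}])

```text
clock: 11.17
eef_pos: [0.5164, 0.0249, 0.1735]
orientation: [0.393, 0.92, -0.001, -0.001]
contact_force: [1.3, -0.0, 1.3]
width: 0.605
finger_force: 0.0
```

```bash
python3 st.py; python3 - <<'E'
from h import *
a=arm.get_image("side");t=arm.get_obs()["eef_pos"];b=arm.get_image("top")
for n,im in(("s",a),("t",b)):
  for k,z in dict(pin_head=.094,die0=0,pin=.02).items():print(n,k,[(round(q["score"],2),at(im,q["position"],z)[:2].round(3)) for q in arm.pinpoint(k,im)[:5]])
save(b,"/tmp/b.png",(150,300,175,375),2)
save(a,"/tmp/a.png",(200,350,150,350),2)
cv2.imwrite("pics/afterpin.png",np.hstack([cv2.imread("/tmp/a.png"),cv2.imread("/tmp/b.png")]))
for q in arm.cut_out("die0",b):
        if q["score"]<.3: continue
        c,_=cv2.findContours(q["region"].astype(np.uint8),0,2)
        c=max(c,key=cv2.contourArea)
        w=np.array([at(b,(p[0][1],p[0][0]),.022)[:2] for p in c],np.float32)
        r=cv2.minAreaRect(w);print(np.round(r[0],3),np.round(r[1],3),round(r[2],1))
E
```

```text
t 11.17 tcp [0.5164 0.0249 0.1735] th 43.73 w 0.605 F [ 1.3 -0.   1.3] ff 0.0 q [-0.18  0.34  1.43 -0.    1.37 -0.94]
s pin_head [(0.5, array([0.609, 0.17 ])), (0.43, array([0.61 , 0.118]))]
s die0 [(0.71, array([0.53 , 0.018])), (0.64, array([ 0.53 , -0.084])), (0.48, array([ 0.467, -0.042]))]
s pin [(0.74, array([ 0.771, -0.173])), (0.49, array([ 0.576, -0.364])), (0.16, array([0.643, 0.106]))]
t pin_head [(0.61, array([ 0.683, -0.008])), (0.54, array([0.61 , 0.167]))]
t die0 [(0.67, array([ 0.476, -0.042])), (0.58, array([0.517, 0.018])), (0.44, array([ 0.757, -0.18 ]))]
t pin [(0.61, array([0.601, 0.169]))]
[ 0.472 -0.041] [0.028 0.031] 62.4
[ 0.526 -0.089] [0.028 0.03 ] 88.8
[0.627 0.189] [0.016 0.027] 76.5
```

View pics/afterpin.png

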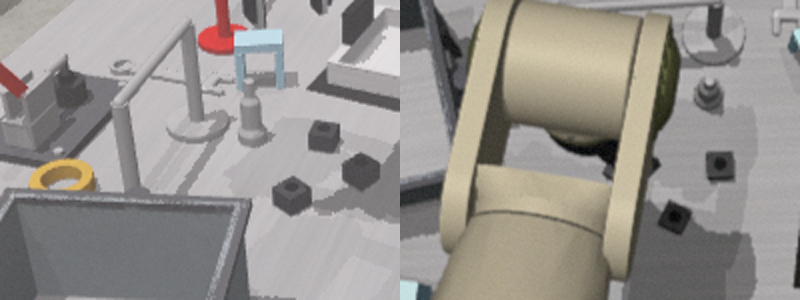

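send_rows(commands=[{"linear":[2,-5,0],"yaw":0.11,"gripper":0.6},{"linear":[3,-10,-20],"yaw":0.22,"gripper":0.6},{"linear":[3,-10,-55],"yaw":0.335,"gripper":0.6},{"linear":[3,-10,-90],"yaw":0.335,"gripper":0.6},{"linear":[3,-10,-125],"yaw":0.335,"gripper":0.6}])

```text
clock: 12.03
eef_pos: [0.5229, 0.0178, 0.0468]
orientation: [0.235, 0.972, 0.0, 0.001]
contact_force: [0.6, -0.8, -0.0]
width: 0.596
finger_force: 0.0
```

send_rows(commands=[{"linear":[0,0,-25],"yaw":0,"gripper":0.6},{"linear":[0,0,-40],"yaw":0,"gripper":0.6},{"linear":[0,0,-46],"yaw":0,"gripper":0.6},{"linear":[0,0,-52],"yaw":0,"gripper":0.6},{"linear":[0,0,-52],"yaw":0,"gripper":0.6}])

```text
clock: 12.45
eef_pos: [0.5228, 0.0177, -0.0043]
orientation: [0.235, 0.972, -0.0, -0.0]
contact_force: [0.0, 0.4, 0.2]
width: 0.604
finger_force: 0.0
```

```bash
python3 st.py
```

```text
t 12.45 tcp [ 0.5228  0.0177 -0.0043] th 62.79 w 0.604 F [0.  0.4 0.2] ff 0.0 q [-0.19  0.57  1.64 -0.    0.93 -1.29]
```

send_rows(commands=[{"linear":[0,0,-6],"yaw":0,"gripper":0.6},{"linear":[0,0,-12],"yaw":0,"gripper":0.6},{"linear":[0,0,-12],"yaw":0,"gripper":0.0},{"linear":[0,0,-12],"yaw":0,"gripper":0.0},{"linear":[0,0,-12],"yaw":0,"gripper":0.0}])

```text
clock: 12.87
eef_pos: [0.5228, 0.0175, -0.0155]
orientation: [0.235, 0.972, 0.0, 0.0]
contact_force: [-0.9, 0.7, 2.6]
width: 0.287
finger_force: 58.8
```

send_rows(commands=[{"linear":[0,0,0],"yaw":0,"gripper":0.0},{"linear":[0,0,0],"yaw":0,"gripper":0.0}])

```text
clock: 13.03
eef_pos: [0.5228, 0.0175, -0.0155]
orientation: [0.235, 0.972, 0.0, 0.0]
contact_force: [-1.9, -0.7, 5.0]
width: 0.287
finger_force: 59.1
```

```bash
python3 st.py
```

```text
t 13.03 tcp [ 0.5228  0.0175 -0.0155] th 62.8 w 0.287 F [-1.9 -0.7  5. ] ff 59.1 q [-0.19  0.59  1.65 -0.    0.9  -1.29]
```

send_rows(commands=[{"linear":[0,0,25],"yaw":0,"gripper":0.0},{"linear":[0,0,55],"yaw":0,"gripper":0.0},{"linear":[0,0,85],"yaw":0,"gripper":0.0},{"linear":[-4,-33,90],"yaw":-0.12,"gripper":0.0},{"linear":[-8,-67,90],"yaw":-0.24,"gripper":0.0}])

```text
clock: 13.45
eef_pos: [0.5158, -0.0494, 0.0764]
orientation: [0.351, 0.936, 0.0, 0.003]
contact_force: [0.9, -0.6, -1.4]
width: 0.285
finger_force: 59.0
```

send_rows(commands=[{"linear":[-4,-34,0],"yaw":-0.12,"gripper":0.0},{"linear":[-9,-68,0],"yaw":-0.24,"gripper":0.0},{"linear":[-13,-102,0],"yaw":-0.36,"gripper":0.0},{"linear":[-18,-136,0],"yaw":-0.48,"gripper":0.0},{"linear":[-22,-170,0],"yaw":-0.6,"gripper":0.0}])

```text
clock: 13.87
eef_pos: [0.492, -0.2211, 0.074]
orientation: [0.613, 0.79, 0.0, -0.0]
contact_force: [0.0, -0.7, -0.7]
width: 0.284
finger_force: 59.0
```

send_rows(commands=[{"linear":[-5,-34,0],"yaw":-0.12,"gripper":0.0},{"linear":[-10,-68,0],"yaw":-0.24,"gripper":0.0},{"linear":[-14,-102,0],"yaw":-0.36,"gripper":0.0},{"linear":[-14,-102,-20],"yaw":-0.36,"gripper":0.0},{"linear":[-14,-102,-40],"yaw":-0.36,"gripper":0.0}])

```text
clock: 14.28
eef_pos: [0.4786, -0.3239, 0.034]
orientation: [0.744, 0.668, 0.0, 0.001]
contact_force: [-0.2, -0.1, -1.3]
width: 0.289
finger_force: 59.0
```

```bash
python3 st.py;python3 - <<'E'
from h import *
a=arm.get_image("side");b=arm.get_image("top")
save(b,"/tmp/b.png",(150,300,340,500),2.5)
save(a,"/tmp/a.png",(150,300,240,400),2.5)
cv2.imwrite("pics/place1.png",np.hstack([cv2.imread("/tmp/a.png"),cv2.imread("/tmp/b.png")]))
E
```

```text
t 14.28 tcp [ 0.4786 -0.3239  0.034 ] th -6.16 w 0.289 F [-0.2 -0.1 -1.3] ff 59.0 q [-0.8   0.59  1.45 -0.    1.1  -0.69]
```

View pics/place1.png

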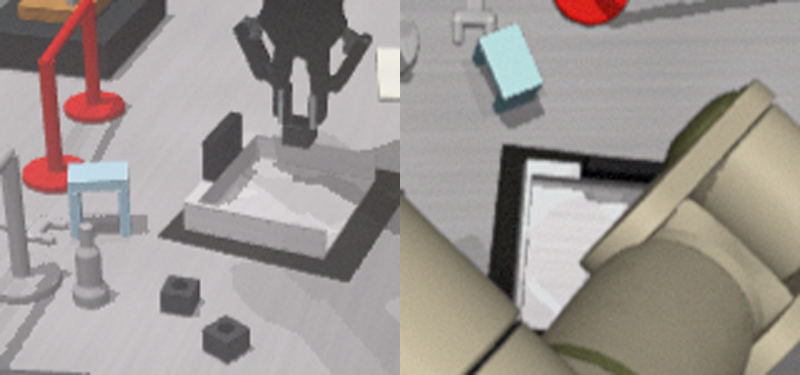

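send_rows(commands=[{"linear":[0,0,-20],"yaw":0,"gripper":0.0},{"linear":[0,0,-32],"yaw":0,"gripper":0.0},{"linear":[0,0,-40],"yaw":0,"gripper":0.0},{"linear":[0,0,-40],"yaw":0,"gripper":0.0},{"linear":[0,0,-40],"yaw":0,"gripper":0.6}])

```text
clock: 14.8
eef_pos: [0.479, -0.3215, -0.0053]
orientation: [0.743, 0.67, 0.0, 0.0]
contact_force: [-0.4, -0.2, 0.7]
width: 0.411
finger_force: 0.0
```

send_rows(commands=[{"linear":[0,0,0],"yaw":0,"gripper":0.6},{"linear":[0,0,0],"yaw":0,"gripper":0.6},{"linear":[0,0,25],"yaw":0,"gripper":0.6},{"linear":[0,0,60],"yaw":0,"gripper":0.6},{"linear":[0,5,90],"yaw":0,"gripper":0.6}])

```text
clock: 15.22
eef_pos: [0.4788, -0.3171, 0.0862]
orientation: [0.743, 0.669, -0.0, 0.001]
contact_force: [0.5, 0.1, 0.1]
width: 0.598
finger_force: 0.0
```

send_rows(commands=[{"linear":[-1,35,0],"yaw":-0.08,"gripper":0.6},{"linear":[-2,70,0],"yaw":-0.16,"gripper":0.6},{"linear":[-4,105,0],"yaw":-0.24,"gripper":0.6},{"linear":[-5,140,0],"yaw":-0.32,"gripper":0.6},{"linear":[-6,175,0],"yaw":-0.378,"gripper":0.6}])

```text
clock: 15.63
eef_pos: [0.4725, -0.1401, 0.0849]
orientation: [0.857, 0.516, 0.0, 0.001]
contact_force: [1.2, -1.0, 0.2]
width: 0.597
finger_force: 0.0
```

send_rows(commands=[{"linear":[-1,35,0],"yaw":0,"gripper":0.6},{"linear":[-2,70,0],"yaw":0,"gripper":0.6},{"linear":[-2,100,0],"yaw":0,"gripper":0.6},{"linear":[-2,100,-25],"yaw":0,"gripper":0.6},{"linear":[-2,100,-50],"yaw":0,"gripper":0.6}])

```text
clock: 16.05
eef_pos: [0.4718, -0.0402, 0.0352]
orientation: [0.855, 0.519, 0.002, 0.002]
contact_force: [0.4, -0.5, -0.8]
width: 0.601
finger_force: 0.0
```

```bash
python3 st.py;python3 - <<'E'
from h import *
a=arm.get_image("side");b=arm.get_image("top")
for n,im in(("s",a),("t",b)):
  print(n,[(round(q["score"],2),np.round(q["position"]).tolist(),at(im,q["position"],0)[:2].round(3)) for q in arm.pinpoint("die0",im)[:5]])
  for q in arm.cut_out("die0",im)[:5]:
    w=at(im,q["position"],.011);print(q["score"],w.round(3),q["region"].sum())
E
```

```text
t 16.05 tcp [ 0.4718 -0.0402  0.0352] th -27.44 w 0.601 F [ 0.4 -0.5 -0.8] ff 0.0 q [-0.34  0.44  1.74  0.    0.95  0.14]
s [(0.63, [220.0, 363.0], array([ 0.476, -0.348])), (0.62, [288.0, 331.0], array([ 0.472, -0.042])), (0.48, [273.0, 312.0], array([ 0.527, -0.085]))]
0.64 [ 0.531 -0.083  0.011] 212
0.19 [ 0.44  -0.295  0.011] 1229
t [(0.5, [253.0, 449.0], array([ 0.48 , -0.335]))]
0.53 [ 0.479 -0.33   0.011] 237
```

send_rows(commands=[{"linear":[0,0,-25],"yaw":0,"gripper":0.6},{"linear":[0,0,-40],"yaw":0,"gripper":0.6},{"linear":[0,0,-49],"yaw":0,"gripper":0.6},{"linear":[0,0,-49],"yaw":0,"gripper":0.0},{"linear":[0,0,-49],"yaw":0,"gripper":0.0}])

```text
clock: 16.77
eef_pos: [0.471, -0.0417, -0.0143]
orientation: [0.856, 0.518, 0.0, 0.0]
contact_force: [-0.1, 0.1, 0.0]
width: 0.328
finger_force: 0.2
```

send_rows(commands=[{"linear":[0,0,0],"yaw":0,"gripper":0.0},{"linear":[0,0,0],"yaw":0,"gripper":0.0},{"linear":[0,0,0],"yaw":0,"gripper":0.0}])

```text
clock: 17.02
eef_pos: [0.4722, -0.0421, -0.0107]
orientation: [0.855, 0.518, 0.002, 0.003]
contact_force: [-11.9, 1.2, 43.9]
width: 0.09
finger_force: 62.0
```

```bash
python3 st.py
```

```text
t 17.02 tcp [ 0.4722 -0.0421 -0.0107] th -27.58 w 0.09 F [-11.9   1.2  43.9] ff 62.0 q [-0.34  0.52  1.79 -0.    0.82  0.14]
```

send_rows(commands=[{"linear":[0,0,0],"yaw":0,"gripper":0.6},{"linear":[0,0,0],"yaw":0,"gripper":0.6},{"linear":[0,0,0],"yaw":0,"gripper":0.6},{"linear":[0,0,30],"yaw":0,"gripper":0.6},{"linear":[0,0,60],"yaw":0,"gripper":0.6}])

```text
clock: 17.43
eef_pos: [0.4701, -0.0413, 0.0459]
orientation: [0.855, 0.518, -0.001, -0.001]
contact_force: [0.6, 0.5, 0.4]
width: 0.601
finger_force: 0.0
```

send_rows(commands=[{"linear":[0,-30,30],"yaw":0,"gripper":0.6},{"linear":[0,-65,30],"yaw":0,"gripper":0.6},{"linear":[0,-100,30],"yaw":0,"gripper":0.6},{"linear":[0,-135,30],"yaw":0,"gripper":0.6},{"linear":[0,-170,30],"yaw":0,"gripper":0.6}])

```text
clock: 17.85
eef_pos: [0.4706, -0.2133, 0.0763]
orientation: [0.855, 0.518, 0.0, 0.001]
contact_force: [1.2, 0.1, 0.3]
width: 0.597
finger_force: 0.0
```

```bash
python3 st.py;python3 - <<'E'
from h import *
a=arm.get_image("side");b=arm.get_image("top")
for q in arm.cut_out("die0",b)[:5]:
        c,_=cv2.findContours(q["region"].astype(np.uint8),0,2)
        c=max(c,key=cv2.contourArea)
        w=np.array([at(b,(p[0][1],p[0][0]),.022)[:2] for p in c],np.float32)
        r=cv2.minAreaRect(w);print(round(q["score"],2),np.round(r[0],3),np.round(r[1],3),round(r[2],1))
save(b,"/tmp/b.png",(220,300,270,370),4)
save(a,"/tmp/a.png",(240,320,280,380),4)
cv2.imwrite("pics/d2.png",np.hstack([cv2.imread("/tmp/a.png"),cv2.imread("/tmp/b.png")]))
E
```

```text
t 17.85 tcp [ 0.4706 -0.2133  0.0763] th -27.61 w 0.597 F [1.2 0.1 0.3] ff 0.0 q [-0.65  0.45  1.58  0.    1.12 -0.17]
0.72 [ 0.474 -0.041] [0.027 0.029] 65.7
```

View pics/d2.png

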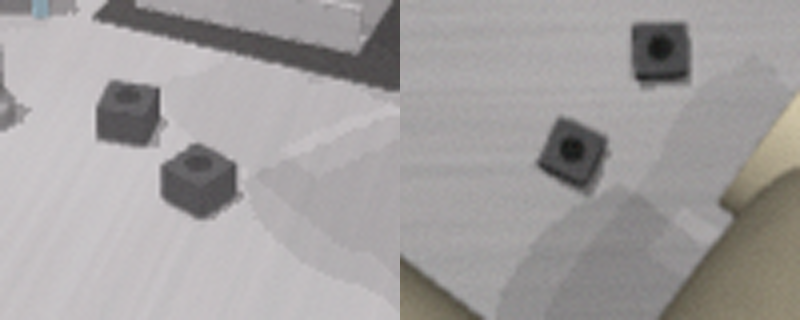

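send_rows(commands=[{"linear":[0,35,0],"yaw":0.02,"gripper":0.6},{"linear":[0,70,0],"yaw":0.02,"gripper":0.6},{"linear":[1,105,0],"yaw":0.02,"gripper":0.6},{"linear":[1,140,0],"yaw":0.02,"gripper":0.6},{"linear":[2,170,0],"yaw":0.02,"gripper":0.6}])

```text
clock: 18.42
eef_pos: [0.4718, -0.0384, 0.0757]
orientation: [0.85, 0.527, 0.0, -0.0]
contact_force: [-0.3, 0.5, 0.7]
width: 0.602
finger_force: 0.0
```

send_rows(commands=[{"linear":[0,0,-30],"yaw":0,"gripper":0.6},{"linear":[0,0,-60],"yaw":0,"gripper":0.6},{"linear":[0,0,-85],"yaw":0,"gripper":0.6},{"linear":[0,0,-90],"yaw":0,"gripper":0.6},{"linear":[0,0,-95],"yaw":0,"gripper":0.6}])

```text
clock: 18.83
eef_pos: [0.4723, -0.0407, -0.02]
orientation: [0.85, 0.527, -0.0, -0.0]
contact_force: [0.6, 0.3, -0.6]
width: 0.605
finger_force: 0.0
```

send_rows(commands=[{"linear":[0,0,-1],"yaw":0,"gripper":0.6},{"linear":[0,0,-1],"yaw":0,"gripper":0.4}])

```text
clock: 19.0
eef_pos: [0.4733, -0.0415, -0.0199]
orientation: [0.85, 0.526, 0.001, 0.001]
contact_force: [-0.1, 0.7, 0.9]
width: 0.47
finger_force: 0.0
```

```bash
python3 st.py
```

```text
t 19.0 tcp [ 0.4733 -0.0415 -0.0199] th -26.46 w 0.47 F [-0.1  0.7  0.9] ff 0.0 q [-0.34  0.54  1.79  0.    0.81  0.12]
```

No table contact yet; close here.

send_rows(commands=[{"linear":[0,0,-1],"yaw":0,"gripper":0.3},{"linear":[0,0,-1],"yaw":0,"gripper":0.0},{"linear":[0,0,-1],"yaw":0,"gripper":0.0},{"linear":[0,0,-1],"yaw":0,"gripper":0.0},{"linear":[0,0,-1],"yaw":0,"gripper":0.0}])

```text
clock: 19.42
eef_pos: [0.4734, -0.0417, -0.0204]
orientation: [0.85, 0.526, 0.001, 0.001]
contact_force: [-1.3, 0.8, 7.3]
width: 0.31
finger_force: 58.9
```

```bash
python3 st.py
```

```text
t 19.42 tcp [ 0.4734 -0.0417 -0.0204] th -26.48 w 0.31 F [-1.3  0.8  7.3] ff 58.9 q [-0.34  0.54  1.79  0.    0.8   0.12]
```

send_rows(commands=[{"linear":[0,0,25],"yaw":0,"gripper":0.0},{"linear":[0,0,60],"yaw":0,"gripper":0.0},{"linear":[0,0,95],"yaw":0,"gripper":0.0},{"linear":[1,-33,95],"yaw":0.06,"gripper":0.0},{"linear":[3,-67,95],"yaw":0.12,"gripper":0.0}])

```text
clock: 19.83
eef_pos: [0.4766, -0.1087, 0.0761]
orientation: [0.815, 0.579, 0.001, 0.003]
contact_force: [1.1, -0.0, -0.8]
width: 0.304
finger_force: 59.9
```

send_rows(commands=[{"linear":[2,-35,0],"yaw":0.05,"gripper":0.0},{"linear":[4,-70,0],"yaw":0.1,"gripper":0.0},{"linear":[5,-105,0],"yaw":0.15,"gripper":0.0},{"linear":[6,-140,0],"yaw":0.2,"gripper":0.0},{"linear":[8,-172,0],"yaw":0.237,"gripper":0.0}])

```text
clock: 20.25
eef_pos: [0.4834, -0.2827, 0.074]
orientation: [0.743, 0.67, 0.0, 0.001]
contact_force: [1.1, 0.1, 0.0]
width: 0.298
finger_force: 59.8
```

send_rows(commands=[{"linear":[0,0,-30],"yaw":0,"gripper":0.0},{"linear":[0,0,-60],"yaw":0,"gripper":0.0},{"linear":[0,0,-80],"yaw":0,"gripper":0.0},{"linear":[0,0,-84],"yaw":0,"gripper":0.0},{"linear":[0,0,-84],"yaw":0,"gripper":0.0}])

```text
clock: 20.67
eef_pos: [0.4833, -0.2802, -0.0111]
orientation: [0.743, 0.669, -0.0, -0.001]
contact_force: [0.9, -0.9, 0.5]
width: 0.306
finger_force: 59.8
```

```bash
python3 st.py
```

```text
t 20.67 tcp [ 0.4833 -0.2802 -0.0111] th -6.03 w 0.306 F [ 0.9 -0.9  0.5] ff 59.8 q [-0.74  0.63  1.54 -0.    0.97 -0.63]
```

send_rows(commands=[{"linear":[0,0,0],"yaw":0,"gripper":0.6},{"linear":[0,0,0],"yaw":0,"gripper":0.6},{"linear":[0,0,0],"yaw":0,"gripper":0.6},{"linear":[0,0,35],"yaw":0,"gripper":0.6},{"linear":[0,0,75],"yaw":0,"gripper":0.6}])

```text
clock: 21.08
eef_pos: [0.4827, -0.2796, 0.064]
orientation: [0.743, 0.669, -0.0, -0.002]
contact_force: [0.5, -1.1, 0.5]
width: 0.598
finger_force: 0.0
```

send_rows(commands=[{"linear":[8,35,15],"yaw":0.02,"gripper":0.6},{"linear":[16,70,15],"yaw":0.04,"gripper":0.6},{"linear":[24,105,15],"yaw":0.06,"gripper":0.6},{"linear":[32,140,15],"yaw":0.084,"gripper":0.6},{"linear":[36,150,15],"yaw":0.084,"gripper":0.6}])

```text
clock: 21.5
eef_pos: [0.52, -0.1263, 0.0803]
orientation: [0.713, 0.701, 0.001, 0.0]
contact_force: [0.3, 0.0, 0.1]
width: 0.6
finger_force: 0.0
```

```bash
python3 st.py;cat > dies.py <<'E'
from h import *
a=arm.get_image("side");b=arm.get_image("top")
for im in(b,a):
  for q in arm.cut_out("die0",im)[:5]:
        if q["score"]<.25:continue
        c,_=cv2.findContours(q["region"].astype(np.uint8),0,2)
        c=max(c,key=cv2.contourArea)
        w=np.array([at(im,(p[0][1],p[0][0]),.022)[:2] for p in c],np.float32)
        r=cv2.minAreaRect(w);print(round(q["score"],2),np.round(r[0],3),np.round(r[1],3),round(r[2],1))
  print([(round(q["score"],2),at(im,q["position"],0)[:2].round(3)) for q in arm.pinpoint("die0",im)[:5]])
E
python3 dies.py
```

```text
t 21.5 tcp [ 0.52   -0.1263  0.0803] th -0.95 w 0.6 F [0.3 0.  0.1] ff 0.0 q [-0.46  0.47  1.52  0.    1.15 -0.44]
0.72 [ 0.481 -0.323] [0.032 0.03 ] 87.1
0.63 [ 0.485 -0.28 ] [0.03  0.032] 87.2
[(0.74, array([ 0.483, -0.285])), (0.6, array([ 0.479, -0.324]))]
0.58 [ 0.481 -0.319] [0.033 0.063] 12.8
0.52 [ 0.524 -0.072] [0.036 0.06 ] 17.3
0.5 [ 0.484 -0.271] [0.032 0.069] 13.4
[(0.71, array([ 0.531, -0.092])), (0.57, array([ 0.488, -0.296])), (0.55, array([ 0.481, -0.337]))]
```

send_rows(commands=[{"linear":[3,25,0],"yaw":0,"gripper":0.6},{"linear":[6,41,0],"yaw":0,"gripper":0.6},{"linear":[6,41,-30],"yaw":0,"gripper":0.6},{"linear":[6,41,-65],"yaw":0,"gripper":0.6},{"linear":[6,41,-90],"yaw":0,"gripper":0.6}])

```text
clock: 22.22
eef_pos: [0.5251, -0.0903, -0.0128]
orientation: [0.715, 0.699, -0.0, -0.0]
contact_force: [0.4, 0.7, -1.6]
width: 0.601
finger_force: 0.0
```

send_rows(commands=[{"linear":[0,0,-11],"yaw":0,"gripper":0.6},{"linear":[0,0,-11],"yaw":0,"gripper":0.6},{"linear":[0,0,-11],"yaw":0,"gripper":0.3},{"linear":[0,0,-11],"yaw":0,"gripper":0.0},{"linear":[0,0,-11],"yaw":0,"gripper":0.0}])

```text
clock: 22.63
eef_pos: [0.5264, -0.0902, -0.0206]
orientation: [0.715, 0.699, 0.0, 0.001]
contact_force: [0.0, -0.2, -0.7]
width: 0.305
finger_force: 58.7
```

send_rows(commands=[{"linear":[0,0,0],"yaw":0,"gripper":0.0},{"linear":[0,0,0],"yaw":0,"gripper":0.0}])

```text
clock: 22.8
eef_pos: [0.5264, -0.0902, -0.0206]
orientation: [0.715, 0.7, 0.0, 0.001]
contact_force: [-1.2, -3.0, 6.8]
width: 0.304
finger_force: 59.5
```

```bash
python3 st.py
```

```text
t 22.8 tcp [ 0.5264 -0.0902 -0.0206] th -1.21 w 0.304 F [-1.2 -3.   6.8] ff 59.5 q [-0.39  0.61  1.63 -0.    0.9  -0.37]
```

send_rows(commands=[{"linear":[0,0,25],"yaw":0,"gripper":0.0},{"linear":[0,0,60],"yaw":0,"gripper":0.0},{"linear":[0,0,95],"yaw":0,"gripper":0.0},{"linear":[-8,-30,95],"yaw":-0.02,"gripper":0.0},{"linear":[-16,-65,95],"yaw":-0.04,"gripper":0.0}])

```text
clock: 23.22
eef_pos: [0.5106, -0.1541, 0.0757]
orientation: [0.727, 0.686, 0.001, 0.002]
contact_force: [0.3, -0.1, -2.0]
width: 0.303
finger_force: 59.2
```

send_rows(commands=[{"linear":[-8,-35,0],"yaw":-0.02,"gripper":0.0},{"linear":[-16,-65,0],"yaw":-0.044,"gripper":0.0},{"linear":[-22,-84,0],"yaw":-0.044,"gripper":0.0},{"linear":[-22,-84,-30],"yaw":-0.044,"gripper":0.0},{"linear":[-22,-84,-60],"yaw":-0.044,"gripper":0.0}])

```text
clock: 23.63
eef_pos: [0.4882, -0.2405, 0.0139]
orientation: [0.744, 0.668, 0.0, 0.002]
contact_force: [0.3, -0.6, -1.8]
width: 0.302
finger_force: 59.1
```

send_rows(commands=[{"linear":[0,0,-18],"yaw":0,"gripper":0.0},{"linear":[0,0,-24],"yaw":0,"gripper":0.0},{"linear":[0,0,-24],"yaw":0,"gripper":0.0},{"linear":[0,0,-24],"yaw":0,"gripper":0.6},{"linear":[0,0,-24],"yaw":0,"gripper":0.6}])

```text
clock: 24.05
eef_pos: [0.4885, -0.2389, -0.0095]
orientation: [0.743, 0.669, 0.0, 0.001]
contact_force: [-0.3, -0.1, 0.6]
width: 0.578
finger_force: 0.0
```

send_rows(commands=[{"linear":[0,0,0],"yaw":0,"gripper":0.6},{"linear":[0,0,30],"yaw":0,"gripper":0.6},{"linear":[0,0,70],"yaw":0,"gripper":0.6},{"linear":[0,35,90],"yaw":0,"gripper":0.6},{"linear":[0,70,110],"yaw":0,"gripper":1.0}])

```text
clock: 24.47
eef_pos: [0.4882, -0.169, 0.1017]
orientation: [0.744, 0.668, 0.001, 0.002]
contact_force: [1.1, -0.3, -0.7]
width: 0.726
finger_force: 0.0
```

send_rows(commands=[{"linear":[0,35,0],"yaw":0,"gripper":1.0},{"linear":[0,70,0],"yaw":0,"gripper":1.0},{"linear":[0,80,0],"yaw":0,"gripper":1.0}])

```text
clock: 24.72
eef_pos: [0.4872, -0.0846, 0.1004]
orientation: [0.742, 0.67, 0.001, 0.0]
contact_force: [-0.1, -0.2, -0.6]
width: 1.003
finger_force: 0.0
```

```bash
python3 st.py;python3 dies.py; python3 - <<'E'
from h import *
b=arm.get_image("top");print([(q["score"],at(b,q["position"],.063)) for q in arm.pinpoint("tray_grip",b)[:2]])
M=lambda r,c,z:at(b,(r,c),z)[:2]
save(b,"pics/tray3.png",(190,310,360,490),4.5)
E
```

```text
t 24.72 tcp [ 0.4872 -0.0846  0.1004] th -5.84 w 1.003 F [-0.1 -0.2 -0.6] ff 0.0 q [-0.41  0.38  1.6   0.    1.16 -0.31]
0.74 [ 0.48  -0.323] [0.028 0.028] 87.1
0.56 [ 0.489 -0.237] [0.03 0.03] 87.7
0.51 [ 0.676 -0.006] [0.078 0.222] 2.1
0.45 [ 0.486 -0.28 ] [0.03 0.03] 87.4
[(0.77, array([ 0.482, -0.333])), (0.71, array([ 0.492, -0.281])), (0.58, array([ 0.49 , -0.239]))]
0.74 [0.819 0.129] [0.046 0.166] 34.2
0.58 [ 0.486 -0.276] [0.032 0.06 ] 13.4
[(0.65, array([ 0.486, -0.292])), (0.55, array([ 0.482, -0.333])), (0.45, array([ 0.497, -0.255])), (0.19, array([ 0.794, -0.213]))]
[(0.85, array([ 0.54569069, -0.28605268,  0.063     ])), (0.32, array([ 0.47335331, -0.26861248,  0.063     ]))]
```

View pics/tray3.png

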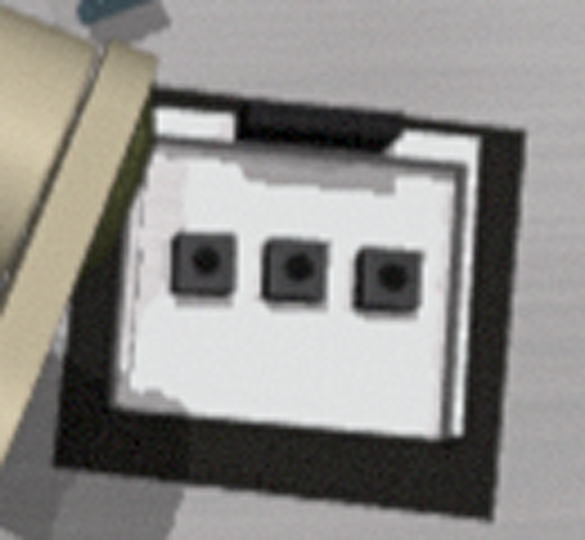

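send_rows(commands=[{"linear":[12,-15,0],"yaw":0.12,"gripper":1.0},{"linear":[24,-30,0],"yaw":0.24,"gripper":1.0},{"linear":[36,-45,0],"yaw":0.36,"gripper":1.0},{"linear":[48,-60,0],"yaw":0.48,"gripper":1.0},{"linear":[58,-75,0],"yaw":0.6,"gripper":1.0}])

```text
clock: 25.53
eef_pos: [0.5462, -0.1651, 0.0988]
orientation: [0.51, 0.86, -0.0, -0.0]
contact_force: [0.4, -0.3, 0.0]
width: 0.998
finger_force: 0.0
```

send_rows(commands=[{"linear":[0,-15,0],"yaw":0.12,"gripper":1.0},{"linear":[0,-30,0],"yaw":0.24,"gripper":1.0},{"linear":[0,-55,0],"yaw":0.36,"gripper":1.0},{"linear":[0,-80,0],"yaw":0.48,"gripper":1.0},{"linear":[0,-105,0],"yaw":0.6,"gripper":1.0}])

```text
clock: 25.95
eef_pos: [0.5453, -0.2704, 0.0988]
orientation: [0.233, 0.972, 0.0, -0.0]
contact_force: [-0.1, -0.0, 0.0]
width: 1.001
finger_force: 0.0
```

send_rows(commands=[{"linear":[0,-10,0],"yaw":0.12,"gripper":1.0},{"linear":[0,-18,0],"yaw":0.24,"gripper":1.0},{"linear":[0,-18,0],"yaw":0.371,"gripper":1.0},{"linear":[0,-18,0],"yaw":0.371,"gripper":1.0}])

```text
clock: 26.28
eef_pos: [0.5452, -0.2878, 0.0986]
orientation: [0.051, 0.999, 0.0, -0.0]
contact_force: [-0.2, 0.2, -0.1]
width: 1.0
finger_force: 0.0
```

```bash
python3 st.py; python3 - <<'E'
from h import *
for n in("side","top"):
    b=arm.get_image(n);print(n,[(round(q["score"],2),at(b,q["position"],.063).round(4)) for q in arm.pinpoint("tray_grip",b)[:2]])
E
```

```text
t 26.28 tcp [ 0.5452 -0.2878  0.0986] th 84.14 w 1.0 F [-0.2  0.2 -0.1] ff 0.0 q [-0.68  0.58  1.25 -0.    1.31 -2.15]
side [(0.92, array([ 0.5504, -0.2777,  0.063 ]))]
top [(0.4, array([0.6128, 0.1721, 0.063 ]))]
```

send_rows(commands=[{"linear":[2,1,-25],"yaw":0,"gripper":1.0},{"linear":[2,1,-50],"yaw":0,"gripper":1.0},{"linear":[2,1,-65],"yaw":0,"gripper":1.0},{"linear":[2,1,-75],"yaw":0,"gripper":1.0},{"linear":[2,1,-80],"yaw":0,"gripper":1.0}])

```text
clock: 26.9
eef_pos: [0.5473, -0.285, 0.0178]
orientation: [0.053, 0.999, 0.0, -0.001]
contact_force: [0.3, -0.2, 1.1]
width: 1.002
finger_force: 0.0
```

send_rows(commands=[{"linear":[0,0,-3],"yaw":0,"gripper":1.0},{"linear":[0,0,-6],"yaw":0,"gripper":1.0},{"linear":[0,0,-9],"yaw":0,"gripper":1.0},{"linear":[0,0,-9],"yaw":0,"gripper":1.0}])

```text
clock: 27.23
eef_pos: [0.5477, -0.2855, 0.0101]
orientation: [0.052, 0.999, -0.0, 0.0]
contact_force: [0.4, -0.3, -0.1]
width: 1.002
finger_force: 0.0
```

```bash
python3 st.py
```

```text
t 27.23 tcp [ 0.5477 -0.2855  0.0101] th 83.98 w 1.002 F [ 0.4 -0.3 -0.1] ff 0.0 q [-0.67  0.68  1.35 -0.    1.12 -2.14]
```

send_rows(commands=[{"linear":[0,0,0],"yaw":0,"gripper":0.5},{"linear":[0,0,0],"yaw":0,"gripper":0.5},{"linear":[0,0,0],"yaw":0,"gripper":0.5},{"linear":[0,0,0],"yaw":0,"gripper":0.5},{"linear":[0,0,0],"yaw":0,"gripper":0.5}], grip_force=120)

```text
clock: 27.65
eef_pos: [0.5484, -0.2858, 0.0116]
orientation: [0.052, 0.999, -0.001, 0.001]
contact_force: [-0.1, 0.3, 6.4]
width: 0.786
finger_force: 135.0
```

```bash
python3 st.py
```

```text
t 27.65 tcp [ 0.5484 -0.2858  0.0116] th 83.99 w 0.786 F [-0.1  0.3  6.4] ff 135.0 q [-0.67  0.67  1.35  0.    1.12 -2.14]
```

send_rows(commands=[{"linear":[0,0,3],"yaw":0,"gripper":0.5},{"linear":[0,0,6],"yaw":0,"gripper":0.5},{"linear":[0,0,10],"yaw":0,"gripper":0.5},{"linear":[0,0,15],"yaw":0,"gripper":0.5},{"linear":[0,0,15],"yaw":0,"gripper":0.5}])

```text
clock: 28.07
eef_pos: [0.548, -0.2857, 0.0259]
orientation: [0.052, 0.999, -0.0, 0.001]
contact_force: [0.5, 0.7, -5.0]
width: 0.782
finger_force: 134.8
```

```bash
python3 st.py; cat > tr.py <<'E'
from h import *
print("torque",np.round(arm.get_obs()["torque"],2))
for n in("side","top"):
    b=arm.get_image(n)
    for k in("tray_grip","tray_mouth","tray"):print(n,k,[(round(q["score"],2),np.round(q["position"],1).tolist()) for q in arm.pinpoint(k,b)[:2]])
    for q in arm.cut_out("tray",b)[:2]:
        r=np.argwhere(q["region"]);print("reg",round(q["score"],2),r.min(0),r.max(0))
    for q in arm.cut_out("die0",b)[:6]:
        if q["score"]>.3:print("die",round(q["score"],2),np.round(q["position"]).tolist())
E
python3 tr.py
```

```text
t 28.07 tcp [ 0.548  -0.2857  0.0259] th 84.0 w 0.782 F [ 0.5  0.7 -5. ] ff 134.8 q [-0.67  0.66  1.33  0.    1.15 -2.14]
torque [-0.04 -0.35  0.04]
side tray_grip [(0.89, [199.2, 328.3])]
side tray_mouth [(0.76, [234.0, 380.6]), (0.46, [216.7, 278.4])]
side tray [(0.69, [223.4, 353.6]), (0.21, [230.4, 358.5])]
reg 0.57 [190 312] [248 390]
die 0.56 [214.0, 360.0]
die 0.49 [219.0, 355.0]
die 0.44 [227.0, 345.0]
top tray_grip []
top tray_mouth []
top tray [(0.53, [133.1, 212.5])]
reg 0.84 [212 390] [285 465]
reg 0.34 [160 370] [193 396]
```

send_rows(commands=[{"linear":[0,0,8],"yaw":0,"gripper":0.5},{"linear":[0,0,20],"yaw":0,"gripper":0.5},{"linear":[0,0,34],"yaw":0,"gripper":0.5},{"linear":[0,0,46],"yaw":0,"gripper":0.5},{"linear":[0,0,52],"yaw":0,"gripper":0.5}])

```text
clock: 29.08
eef_pos: [0.5483, -0.2859, 0.0793]
orientation: [0.052, 0.999, -0.001, 0.001]
contact_force: [0.5, -0.1, -6.2]
width: 0.788
finger_force: 135.4
```

```bash
python3 st.py; python3 tr.py; cat > lv.py <<'E'
from h import *
# predicted side-view pixels of tray_grip / mouth for tilt phi, tray yaw from tool
o=arm.get_obs();t=o["eef_pos"];y=R.from_quat(o["orientation"]).apply([0,1,0]);psi=np.arctan2(y[1],y[0])-np.pi/2
b=arm.get_image("side")
piv=np.array([t[0],t[1],t[2]-.0085+.055])
for phi in(0,10,20,30,45,65):
    A=R.from_euler("zy",[psi,-np.radians(phi)]) 
    print(phi,"grip",proj(b,piv+A.apply([0,0,.005])).round(0)[::-1],"mouth",proj(b,piv+A.apply([-.134,0,-.055])).round(0)[::-1])
E
python3 lv.py
```

```text
t 29.08 tcp [ 0.5483 -0.2859  0.0793] th 84.0 w 0.788 F [ 0.5 -0.1 -6.2] ff 135.4 q [-0.67  0.6   1.28  0.    1.27 -2.14]
torque [-0.07 -0.33  0.03]
side tray_grip [(0.93, [180.9, 327.1]), (0.25, [302.0, 215.9])]
side tray_mouth [(0.68, [212.2, 383.1]), (0.46, [211.6, 347.3])]
side tray [(0.67, [207.5, 354.9]), (0.15, [222.4, 280.1])]
reg 0.8 [171 312] [227 390]
reg 0.51 [215 267] [245 291]
die 0.57 [202.0, 356.0]
top tray_grip []
top tray_mouth []
top tray []
reg 0.89 [208 393] [283 472]
die 0.6 [276.0, 461.0]
0 grip [180. 329.] mouth [212. 382.]
10 grip [180. 329.] mouth [220. 377.]
20 grip [180. 330.] mouth [227. 370.]
30 grip [181. 330.] mouth [232. 362.]
45 grip [181. 330.] mouth [237. 349.]
65 grip [182. 331.] mouth [238. 330.]
```

send_rows(commands=[{"linear":[0,0,15],"yaw":0,"gripper":0.5},{"linear":[0,0,40],"yaw":0,"gripper":0.5},{"linear":[0,0,65],"yaw":0,"gripper":0.5},{"linear":[0,0,90],"yaw":0,"gripper":0.5},{"linear":[0,8,110],"yaw":0,"gripper":0.5}])

```text
clock: 30.15
eef_pos: [0.5478, -0.2786, 0.1889]
orientation: [0.053, 0.999, -0.001, 0.001]
contact_force: [0.6, -0.3, -5.6]
width: 0.788
finger_force: 136.3
```

send_rows(commands=[{"linear":[2,15,12],"yaw":0.01,"gripper":0.5},{"linear":[5,35,20],"yaw":0.02,"gripper":0.5},{"linear":[8,60,20],"yaw":0.03,"gripper":0.5},{"linear":[11,87,20],"yaw":0.045,"gripper":0.5},{"linear":[14,115,20],"yaw":0.06,"gripper":0.5}])

```text
clock: 30.57
eef_pos: [0.5614, -0.1605, 0.2065]
orientation: [0.022, 1.0, 0.0, -0.0]
contact_force: [0.8, 0.3, -4.5]
width: 0.787
finger_force: 136.1
```

send_rows(commands=[{"linear":[3,29,0],"yaw":0.016,"gripper":0.5},{"linear":[6,58,0],"yaw":0.032,"gripper":0.5},{"linear":[9,87,0],"yaw":0.048,"gripper":0.5},{"linear":[12,116,0],"yaw":0.064,"gripper":0.5},{"linear":[15,145,0],"yaw":0.08,"gripper":0.5}])

```text
clock: 30.98
eef_pos: [0.5761, -0.015, 0.2065]
orientation: [-0.019, 1.0, 0.0, -0.0]
contact_force: [0.7, -0.1, -6.0]
width: 0.784
finger_force: 136.2
```

send_rows(commands=[{"linear":[4,29,0],"yaw":0.016,"gripper":0.5},{"linear":[8,58,0],"yaw":0.032,"gripper":0.5},{"linear":[12,87,0],"yaw":0.048,"gripper":0.5},{"linear":[16,116,0],"yaw":0.064,"gripper":0.5},{"linear":[20,145,0],"yaw":0.08,"gripper":0.5}])

```text
clock: 31.4
eef_pos: [0.5959, 0.1299, 0.2064]
orientation: [-0.059, 0.998, 0.0, -0.001]
contact_force: [0.6, 1.4, -5.4]
width: 0.788
finger_force: 136.2
```

```bash
python3 st.py; python3 tr.py; python3 lv.py
```

```text
t 31.4 tcp [0.5959 0.1299 0.2064] th 96.71 w 0.788 F [ 0.6  1.4 -5.4] ff 136.2 q [ 0.02  0.48  1.1   0.    1.56 -1.67]
torque [ 0.05 -0.41  0.04]
side tray_grip [(0.58, [205.6, 224.5])]
side tray_mouth [(0.6, [249.6, 309.4])]
side tray [(0.94, [240.5, 263.3])]
reg 0.83 [191 202] [275 317]
die 0.72 [233.0, 268.0]
die 0.65 [221.0, 275.0]
die 0.54 [245.0, 258.0]
top tray_grip [(0.56, [171.9, 212.6])]
top tray_mouth [(0.66, [254.2, 226.7])]
top tray [(0.96, [214.4, 222.0]), (0.33, [176.5, 379.3])]
reg 0.93 [168 179] [252 271]
die 0.75 [210.0, 244.0]
die 0.68 [175.0, 381.0]
0 grip [205. 224.] mouth [245. 309.]
10 grip [205. 225.] mouth [255. 302.]
20 grip [205. 225.] mouth [264. 294.]
30 grip [205. 226.] mouth [271. 284.]
45 grip [206. 226.] mouth [277. 267.]
65 grip [207. 227.] mouth [278. 241.]
```

send_rows(commands=[{"linear":[6,28,0],"yaw":0.015,"gripper":0.5},{"linear":[13,56,0],"yaw":0.03,"gripper":0.5},{"linear":[20,84,0],"yaw":0.045,"gripper":0.5},{"linear":[26,110,0],"yaw":0.06,"gripper":0.5},{"linear":[31,132,0],"yaw":0.075,"gripper":0.5}])

```text
clock: 32.47
eef_pos: [0.6278, 0.2612, 0.2068]
orientation: [-0.096, 0.995, 0.0, -0.0]
contact_force: [0.9, -0.5, -5.7]
width: 0.784
finger_force: 136.6
```

send_rows(commands=[{"linear":[3,18,0],"yaw":0.007,"gripper":0.5},{"linear":[6,30,0],"yaw":0.014,"gripper":0.5},{"linear":[8,38,0],"yaw":0.014,"gripper":0.5},{"linear":[8,38,0],"yaw":0.014,"gripper":0.5}])

```text
clock: 32.8
eef_pos: [0.6357, 0.2988, 0.2064]
orientation: [-0.102, 0.995, 0.0, -0.0]
contact_force: [-0.0, -0.2, -5.1]
width: 0.783
finger_force: 136.6
```

```bash
python3 st.py; python3 tr.py; python3 lv.py
```

```text
t 32.8 tcp [0.6357 0.2988 0.2064] th 101.76 w 0.783 F [-0.  -0.2 -5.1] ff 136.6 q [ 0.27  0.66  0.77  0.    1.71 -1.5 ]
torque [-0.01 -0.28  0.03]
side tray_grip [(0.92, [258.4, 135.4])]
side tray_mouth [(0.93, [305.3, 243.1])]
side tray [(0.84, [299.3, 191.2]), (0.58, [230.8, 355.1])]
reg 0.95 [239 109] [343 253]
reg 0.57 [207 304] [261 405]
die 0.77 [271.0, 200.0]
die 0.76 [289.0, 191.0]
die 0.67 [309.0, 180.0]
top tray_grip [(0.66, [153.5, 116.3]), (0.25, [132.7, 207.4])]
top tray_mouth [(0.58, [200.2, 215.7]), (0.57, [231.7, 140.0])]
top tray [(0.87, [193.5, 138.0])]
reg 0.8 [145 125] [233 184]
die 0.82 [184.0, 159.0]
die 0.54 [192.0, 131.0]
die 0.5 [124.0, 205.0]
die 0.45 [138.0, 263.0]
0 grip [258. 137.] mouth [300. 243.]
10 grip [259. 138.] mouth [311. 237.]
20 grip [259. 138.] mouth [320. 228.]
30 grip [259. 139.] mouth [327. 218.]
45 grip [260. 140.] mouth [332. 199.]
65 grip [261. 141.] mouth [331. 172.]
```

Over the hopper. Now ease the grip to 20 N so the tray can swing mouth-down.

send_rows(commands=[{"linear":[0,0,0],"yaw":0,"gripper":0.5},{"linear":[0,0,0],"yaw":0,"gripper":0.5},{"linear":[0,0,0],"yaw":0,"gripper":0.5},{"linear":[0,0,0],"yaw":0,"gripper":0.5},{"linear":[0,0,0],"yaw":0,"gripper":0.5}], grip_force=20)

```text
clock: 33.87
eef_pos: [0.6357, 0.2976, 0.207]
orientation: [-0.102, 0.995, 0.0, -0.0]
contact_force: [-0.1, -0.8, -5.1]
width: 0.788
finger_force: 136.6
```

```bash
python3 st.py; python3 tr.py
```

```text
t 33.87 tcp [0.6357 0.2976 0.207 ] th 101.7 w 0.788 F [-0.1 -0.8 -5.1] ff 136.6 q [ 0.27  0.66  0.77  0.    1.71 -1.51]
torque [ 0.03 -0.24  0.  ]
side tray_grip [(0.67, [258.1, 137.6])]
side tray_mouth [(0.8, [301.1, 240.3])]
side tray [(0.85, [296.9, 191.9]), (0.37, [315.6, 179.2])]
reg 0.8 [238 109] [342 254]
die 0.74 [290.0, 193.0]
die 0.58 [308.0, 177.0]
die 0.56 [269.0, 202.0]
top tray_grip [(0.94, [152.5, 117.5]), (0.28, [256.3, 424.3])]
top tray_mouth [(0.49, [198.7, 214.4])]
top tray [(0.67, [134.1, 266.2]), (0.56, [194.0, 132.3])]
reg 0.61 [146 125] [232 183]
die 0.54 [186.0, 157.0]
```

send_rows(commands=[{"linear":[0,0,0],"yaw":0,"gripper":0.75},{"linear":[0,0,0],"yaw":0,"gripper":0.75},{"linear":[0,0,0],"yaw":0,"gripper":0.75}], grip_force=20)

```text
clock: 34.72
eef_pos: [0.6357, 0.2976, 0.207]
orientation: [-0.102, 0.995, -0.0, 0.0]
contact_force: [0.6, 0.1, -5.4]
width: 0.782
finger_force: 136.6
```

```bash
python3 st.py; python3 tr.py | grep -v top
```

```text
t 34.72 tcp [0.6357 0.2976 0.207 ] th 101.7 w 0.782 F [ 0.6  0.1 -5.4] ff 136.6 q [ 0.27  0.66  0.77 -0.    1.71 -1.51]
torque [ 0.08 -0.27 -0.03]
side tray_grip [(0.74, [258.4, 133.3])]
side tray_mouth [(0.76, [299.0, 240.1])]
side tray [(0.82, [296.3, 193.6])]
reg 0.95 [239 109] [342 254]
reg 0.62 [258 187] [282 212]
die 0.88 [269.0, 200.0]
die 0.73 [307.0, 178.0]
die 0.73 [290.0, 191.0]
reg 0.75 [146 124] [232 184]
die 0.84 [187.0, 158.0]
die 0.83 [194.0, 131.0]
```

send_rows(commands=[{"linear":[0,0,0],"yaw":0,"gripper":0.78},{"linear":[0,0,0],"yaw":0,"gripper":0.78}], grip_force=20)

```text
clock: 35.48
eef_pos: [0.6357, 0.2976, 0.2071]
orientation: [-0.102, 0.995, -0.0, 0.0]
contact_force: [-0.3, -0.0, -4.8]
width: 0.785
finger_force: 136.6
```

send_rows(commands=[{"linear":[0,0,0],"yaw":0,"gripper":0.784},{"linear":[0,0,0],"yaw":0,"gripper":0.784}])

```text
clock: 35.65
eef_pos: [0.6357, 0.2976, 0.207]
orientation: [-0.102, 0.995, -0.0, 0.0]
contact_force: [0.3, -0.6, -5.7]
width: 0.789
finger_force: 125.6
```

send_rows(commands=[{"linear":[0,0,0],"yaw":0,"gripper":0.787},{"linear":[0,0,0],"yaw":0,"gripper":0.787}])

```text
clock: 35.82
eef_pos: [0.6357, 0.2976, 0.207]
orientation: [-0.102, 0.995, 0.0, 0.0]
contact_force: [0.5, -0.0, -5.8]
width: 0.797
finger_force: 115.1
```

```bash
python3 st.py; python3 tr.py | grep -v top
```

```text
t 35.82 tcp [0.6357 0.2976 0.207 ] th 101.7 w 0.797 F [ 0.5 -0.  -5.8] ff 115.1 q [ 0.27  0.66  0.77  0.    1.71 -1.51]
torque [ 0.09 -0.29 -0.02]
side tray_grip [(0.2, [229.1, 228.1])]
side tray_mouth [(0.64, [300.0, 242.1])]
side tray [(0.58, [296.5, 190.7]), (0.52, [277.1, 200.6])]
reg 0.88 [237 108] [342 254]
die 0.9 [270.0, 201.0]
die 0.79 [307.0, 177.0]
die 0.75 [290.0, 192.0]
reg 0.56 [145 125] [232 183]
die 0.68 [186.0, 157.0]
die 0.57 [193.0, 133.0]
```

send_rows(commands=[{"linear":[0,0,0],"yaw":0,"gripper":0.793},{"linear":[0,0,0],"yaw":0,"gripper":0.798}])

```text
clock: 36.58
eef_pos: [0.6357, 0.2976, 0.207]
orientation: [-0.102, 0.995, 0.0, -0.0]
contact_force: [-0.3, -0.2, -6.5]
width: 0.8
finger_force: 76.6
```

send_rows(commands=[{"linear":[0,0,0],"yaw":0,"gripper":0.801},{"linear":[0,0,0],"yaw":0,"gripper":0.804}])

```text
clock: 36.75
eef_pos: [0.6357, 0.2976, 0.207]
orientation: [-0.102, 0.995, 0.0, 0.0]
contact_force: [0.6, -0.2, -5.8]
width: 0.804
finger_force: 55.4
```

```bash
python3 st.py; python3 tr.py | grep -v top
```

```text
t 36.75 tcp [0.6357 0.2976 0.207 ] th 101.7 w 0.804 F [ 0.6 -0.2 -5.8] ff 55.4 q [ 0.27  0.66  0.77  0.    1.71 -1.51]
torque [ 0.03 -0.27 -0.04]
side tray_grip [(0.98, [257.4, 132.6])]
side tray_mouth [(0.88, [301.3, 240.0])]
side tray [(0.76, [297.3, 194.6])]
reg 0.81 [238 109] [342 254]
reg 0.56 [210 211] [267 263]
die 0.97 [289.0, 193.0]
die 0.96 [306.0, 179.0]
die 0.95 [270.0, 200.0]
reg 0.58 [145 125] [231 182]
reg 0.41 [183 202] [197 214]
die 0.73 [193.0, 131.0]
die 0.55 [187.0, 157.0]
```

send_rows(commands=[{"linear":[0,0,0],"yaw":0,"gripper":0.806},{"linear":[0,0,0],"yaw":0,"gripper":0.808},{"linear":[0,0,0],"yaw":0,"gripper":0.81}])

```text
clock: 37.6
eef_pos: [0.6357, 0.2975, 0.207]
orientation: [-0.102, 0.995, -0.0, -0.0]
contact_force: [-0.2, -0.4, -5.4]
width: 0.813
finger_force: 34.1
```

```bash
python3 st.py; python3 tr.py | grep side
```

```text
t 37.6 tcp [0.6357 0.2975 0.207 ] th 101.7 w 0.813 F [-0.2 -0.4 -5.4] ff 34.1 q [ 0.27  0.66  0.77 -0.    1.71 -1.51]
side tray_grip [(0.73, [257.1, 132.8]), (0.5, [239.9, 283.7])]
side tray_mouth [(0.89, [298.1, 241.6]), (0.29, [273.4, 200.5])]
side tray [(0.58, [297.8, 190.3]), (0.43, [230.7, 355.9])]
```

send_rows(commands=[{"linear":[0,0,0],"yaw":0,"gripper":0.812},{"linear":[0,0,0],"yaw":0,"gripper":0.813}])

```text
clock: 38.37
eef_pos: [0.6356, 0.2975, 0.207]
orientation: [-0.102, 0.995, -0.0, -0.0]
contact_force: [0.1, -0.4, -5.9]
width: 0.812
finger_force: 23.3
```

```bash
python3 st.py; python3 tr.py | egrep "side|torq"
```

```text
t 38.37 tcp [0.6356 0.2975 0.207 ] th 101.7 w 0.812 F [ 0.1 -0.4 -5.9] ff 23.3 q [ 0.27  0.66  0.77  0.    1.71 -1.51]
torque [ 0.08 -0.12 -0.04]
side tray_grip [(0.62, [259.6, 133.6])]
side tray_mouth [(0.75, [304.5, 240.3])]
side tray [(0.86, [299.4, 188.4])]
```

send_rows(commands=[{"linear":[0,0,0],"yaw":0,"gripper":0.814},{"linear":[0,0,0],"yaw":0,"gripper":0.814},{"linear":[0,0,0],"yaw":0,"gripper":0.814}])

```text
clock: 39.22
eef_pos: [0.6356, 0.2976, 0.207]
orientation: [-0.102, 0.995, -0.0, -0.0]
contact_force: [0.3, -0.5, -5.3]
width: 0.814
finger_force: 18.7
```

```bash
python3 st.py; python3 tr.py | egrep "side|torq"
```

```text
t 39.22 tcp [0.6356 0.2976 0.207 ] th 101.7 w 0.814 F [ 0.3 -0.5 -5.3] ff 18.7 q [ 0.27  0.66  0.77 -0.    1.71 -1.51]
torque [ 0.01 -0.12  0.03]
side tray_grip [(0.8, [259.4, 136.3])]
side tray_mouth [(0.65, [330.1, 216.3]), (0.32, [242.8, 283.4])]
side tray [(0.75, [309.7, 166.1])]
```

send_rows(commands=[{"linear":[0,0,0],"yaw":0,"gripper":0.814},{"linear":[0,0,0],"yaw":0,"gripper":0.814},{"linear":[0,0,0],"yaw":0,"gripper":0.814},{"linear":[0,0,0],"yaw":0,"gripper":0.814},{"linear":[0,0,0],"yaw":0,"gripper":0.814}])

```text
clock: 40.23
eef_pos: [0.6357, 0.2976, 0.207]
orientation: [-0.102, 0.995, -0.0, -0.0]
contact_force: [-0.2, 0.1, -5.5]
width: 0.812
finger_force: 18.7
```

```bash
python3 st.py; python3 tr.py | egrep "side|torq|die"; python3 lv.py | tail -3
```

```text
t 40.23 tcp [0.6357 0.2976 0.207 ] th 101.7 w 0.812 F [-0.2  0.1 -5.5] ff 18.7 q [ 0.27  0.66  0.77 -0.    1.71 -1.51]
torque [ 0.01 -0.14  0.02]
side tray_grip [(0.96, [261.8, 133.8])]
side tray_mouth [(0.96, [330.5, 216.6])]
side tray [(0.92, [310.8, 166.3]), (0.36, [241.5, 281.1])]
die 0.96 [301.0, 174.0]
die 0.63 [324.0, 159.0]
die 0.57 [281.0, 183.0]
die 0.71 [182.0, 136.0]
die 0.52 [175.0, 161.0]
30 grip [259. 139.] mouth [327. 218.]
45 grip [260. 140.] mouth [332. 199.]
65 grip [261. 141.] mouth [332. 172.]
```

send_rows(commands=[{"linear":[0,0,0],"yaw":0,"gripper":0.815},{"linear":[0,0,0],"yaw":0,"gripper":0.815},{"linear":[0,0,0],"yaw":0,"gripper":0.8155},{"linear":[0,0,0],"yaw":0,"gripper":0.8155}])

```text
clock: 41.22
eef_pos: [0.6357, 0.2976, 0.207]
orientation: [-0.102, 0.995, -0.0, 0.0]
contact_force: [0.4, -0.2, -5.9]
width: 0.815
finger_force: 13.6
```

```bash
python3 st.py; python3 tr.py | egrep "side|torq|die"
```

```text
t 41.22 tcp [0.6357 0.2976 0.207 ] th 101.7 w 0.815 F [ 0.4 -0.2 -5.9] ff 13.6 q [ 0.27  0.66  0.77 -0.    1.71 -1.51]
torque [ 0.02 -0.14  0.05]
side tray_grip [(0.74, [260.9, 132.7])]
side tray_mouth [(0.66, [329.5, 215.4])]
side tray [(0.92, [310.0, 167.1])]
die 0.85 [283.0, 181.0]
die 0.81 [321.0, 158.0]
die 0.73 [301.0, 175.0]
die 0.58 [173.0, 160.0]
die 0.53 [179.0, 136.0]
```

send_rows(commands=[{"linear":[0,0,0],"yaw":0,"gripper":0.8165},{"linear":[0,0,0],"yaw":0,"gripper":0.8165},{"linear":[0,0,0],"yaw":0,"gripper":0.8165}])

```text
clock: 42.07
eef_pos: [0.6358, 0.2976, 0.2072]
orientation: [-0.102, 0.995, 0.0, 0.0]
contact_force: [0.8, 0.3, -2.8]
width: 0.818
finger_force: 9.7
```

```bash
python3 st.py; python3 tr.py | egrep "side|torq|die"
```

```text
t 42.07 tcp [0.6358 0.2976 0.2072] th 101.7 w 0.818 F [ 0.8  0.3 -2.8] ff 9.7 q [ 0.27  0.66  0.77 -0.    1.71 -1.51]
torque [ 0.09 -0.17 -0.04]
side tray_grip [(0.69, [258.5, 130.0]), (0.28, [283.8, 234.0])]
side tray_mouth [(0.22, [370.0, 183.7])]
side tray [(0.66, [309.3, 143.7]), (0.64, [241.0, 235.4])]
die 0.92 [346.0, 200.0]
die 0.9 [365.0, 186.0]
die 0.56 [324.0, 210.0]
die 0.59 [226.0, 172.0]
die 0.47 [225.0, 196.0]
die 0.47 [233.0, 154.0]
```

send_rows(commands=[{"linear":[0,0,0],"yaw":0,"gripper":0.78},{"linear":[0,0,0],"yaw":0,"gripper":0.78},{"linear":[0,0,0],"yaw":0,"gripper":0.76},{"linear":[0,0,0],"yaw":0,"gripper":0.76}], grip_force=120)

```text
clock: 43.0
eef_pos: [0.6357, 0.2976, 0.207]
orientation: [-0.102, 0.995, -0.0, -0.0]
contact_force: [-0.5, 0.0, -3.2]
width: 0.786
finger_force: 124.9
```

```bash
python3 st.py; python3 tr.py | egrep "side|torq|die";python3 lv.py; python3 - <<'E'
from h import *
for n in("top","side"):
    b=arm.get_image(n)
    if n=="side": save(b,"pics/tip2.png",(200,440,60,380),2.4)
    for z in(.05,.06):
        for q in arm.pinpoint("die0",b)[:6]:
            p=at(b,q["position"],z)[:2]-[.581,.29];c,s=np.cos(.206),np.sin(.206);print(n,z,round(q["score"],2),np.round([c*p[0]+s*p[1],-s*p[0]+c*p[1]],3))
E
```

```text
t 43.0 tcp [0.6357 0.2976 0.207 ] th 101.7 w 0.786 F [-0.5  0.  -3.2] ff 124.9 q [ 0.27  0.66  0.77  0.    1.71 -1.51]
torque [-0.01  0.03  0.05]
side tray_grip [(0.92, [261.8, 131.1])]
side tray_mouth [(0.98, [345.0, 184.1])]
side tray [(0.82, [311.1, 144.5])]
die 0.72 [385.0, 234.0]
die 0.65 [354.0, 242.0]
die 0.63 [370.0, 240.0]
die 0.7 [228.0, 173.0]
die 0.65 [234.0, 156.0]
die 0.64 [256.0, 426.0]
die 0.55 [226.0, 195.0]
0 grip [259. 137.] mouth [300. 243.]
10 grip [259. 138.] mouth [311. 236.]
20 grip [259. 138.] mouth [320. 228.]
30 grip [259. 139.] mouth [327. 218.]
45 grip [260. 140.] mouth [332. 199.]
65 grip [261. 141.] mouth [332. 172.]
top 0.05 0.68 [-0.053  0.003]
top 0.05 0.48 [-0.05  -0.032]
top 0.05 0.44 [-0.056 -0.072]
top 0.06 0.68 [-0.055  0.001]
top 0.06 0.48 [-0.052 -0.034]
top 0.06 0.44 [-0.058 -0.074]
side 0.05 0.92 [-0.05   0.002]
side 0.05 0.88 [-0.05  -0.065]
side 0.05 0.56 [-0.05  -0.025]
side 0.05 0.45 [ 0.047 -0.068]
side 0.06 0.92 [-0.054  0.012]
side 0.06 0.88 [-0.054 -0.055]
side 0.06 0.56 [-0.054 -0.015]
side 0.06 0.45 [ 0.042 -0.057]
```

View pics/tip2.png

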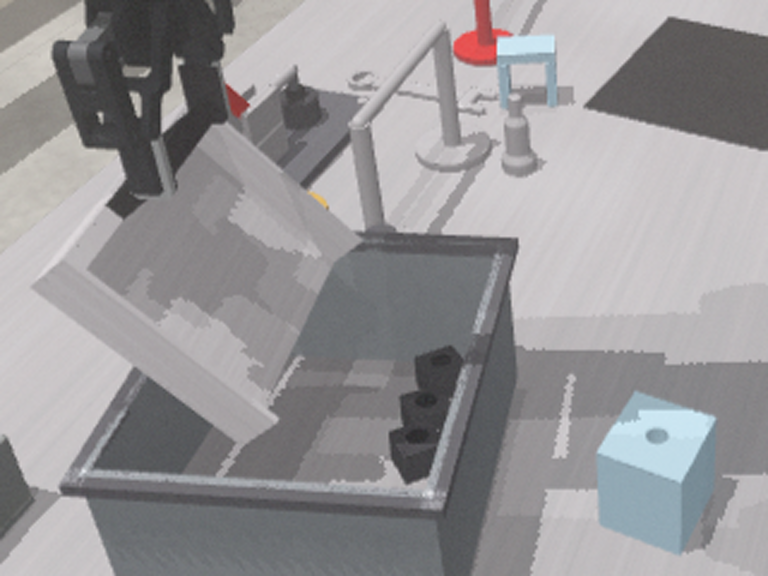

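```bash
cat > fit.py <<'E'
from h import *
from scipy.optimize import least_squares
o=arm.get_obs();t=o["eef_pos"];y=R.from_quat(o["orientation"]).apply([0,1,0]);psi=np.arctan2(y[1],y[0])-np.pi/2
piv=t+[0,0,.0465]
L=dict(tray_grip=[0,0,.005],tray_mouth=[-.134,0,-.055],tray=[-.064,0,-.055])
obs=[]
for i in range(2):
    b=arm.get_image("side")
    for k in L:
        q=arm.pinpoint(k,b)[0]
        if q["score"]>.5: obs.append((b,k,np.array(q["position"])[::-1]))
def f(v):
    A=R.from_euler("zy",[psi,-v[0]])
    return np.concatenate([proj(b,piv+A.apply(np.array(L[k])+[v[2],0,v[1]]))-p for b,k,p in obs])
r=least_squares(f,[.8,0,0],loss="soft_l1");print("phi deg",np.degrees(r.x[0]),"slip z,x",r.x[1:],"rms",np.sqrt(np.mean(r.fun**2)))
E
python3 fit.py
```

```text
phi deg 50.78064465640048 slip z,x [-0.02380787 -0.00116707] rms 3.9115159981232788
```

send_rows(commands=[{"linear":[0,0,8],"yaw":0,"gripper":0.76},{"linear":[0,0,20],"yaw":0,"gripper":0.76},{"linear":[0,0,32],"yaw":0,"gripper":0.76},{"linear":[0,0,44],"yaw":0,"gripper":0.76},{"linear":[0,0,50],"yaw":0,"gripper":0.76}])

```text
clock: 44.77
eef_pos: [0.636, 0.2977, 0.2595]
orientation: [-0.102, 0.995, 0.0, 0.002]
contact_force: [-0.2, 0.2, -3.2]
width: 0.78
finger_force: 124.9
```

```bash
python3 st.py; python3 fit.py
```

```text
t 44.77 tcp [0.636  0.2977 0.2595] th 101.7 w 0.78 F [-0.2  0.2 -3.2] ff 124.9 q [ 0.27  0.65  0.65 -0.    1.84 -1.51]
phi deg 52.86368599393294 slip z,x [-0.0249651  -0.00699437] rms 51.65958053618288
```

Holding. Carry back toward the mat.

send_rows(commands=[{"linear":[-5,-14,0],"yaw":-0.015,"gripper":0.76},{"linear":[-13,-36,0],"yaw":-0.03,"gripper":0.76},{"linear":[-23,-64,0],"yaw":-0.046,"gripper":0.76},{"linear":[-33,-93,0],"yaw":-0.062,"gripper":0.76},{"linear":[-43,-121,0],"yaw":-0.077,"gripper":0.76}])

```text
clock: 45.58
eef_pos: [0.5918, 0.1754, 0.2566]
orientation: [-0.063, 0.998, -0.0, -0.0]
contact_force: [0.5, 0.6, -2.8]
width: 0.781
finger_force: 124.8
```

send_rows(commands=[{"linear":[-10,-29,0],"yaw":-0.015,"gripper":0.76},{"linear":[-20,-57,0],"yaw":-0.03,"gripper":0.76},{"linear":[-31,-86,0],"yaw":-0.046,"gripper":0.76},{"linear":[-41,-115,0],"yaw":-0.062,"gripper":0.76},{"linear":[-51,-143,0],"yaw":-0.077,"gripper":0.76}])

```text
clock: 46.0
eef_pos: [0.5408, 0.0323, 0.257]
orientation: [-0.025, 1.0, -0.0, -0.0]
contact_force: [0.4, 0.4, -2.6]
width: 0.784
finger_force: 124.8
```

send_rows(commands=[{"linear":[-10,-29,0],"yaw":-0.015,"gripper":0.76},{"linear":[-20,-57,0],"yaw":-0.03,"gripper":0.76},{"linear":[-31,-86,0],"yaw":-0.046,"gripper":0.76},{"linear":[-41,-115,0],"yaw":-0.062,"gripper":0.76},{"linear":[-51,-143,0],"yaw":-0.077,"gripper":0.76}])

```text
clock: 46.42
eef_pos: [0.4898, -0.1107, 0.257]
orientation: [0.014, 1.0, -0.0, 0.0]
contact_force: [1.3, -0.3, -3.4]
width: 0.78
finger_force: 124.8
```

send_rows(commands=[{"linear":[-10,-29,0],"yaw":-0.015,"gripper":0.76},{"linear":[-20,-57,0],"yaw":-0.03,"gripper":0.76},{"linear":[-31,-86,0],"yaw":-0.046,"gripper":0.76},{"linear":[-41,-115,0],"yaw":-0.062,"gripper":0.76},{"linear":[-51,-143,0],"yaw":-0.078,"gripper":0.76}])

```text
clock: 46.83
eef_pos: [0.4388, -0.2538, 0.257]
orientation: [0.053, 0.999, -0.0, 0.0]
contact_force: [0.5, 0.0, -2.0]
width: 0.787
finger_force: 124.8
```

send_rows(commands=[{"linear":[-5,-14,0],"yaw":0,"gripper":0.76},{"linear":[-9,-24,-15],"yaw":0,"gripper":0.76},{"linear":[-9,-24,-40],"yaw":0,"gripper":0.76},{"linear":[-9,-24,-65],"yaw":0,"gripper":0.76},{"linear":[-9,-24,-85],"yaw":0,"gripper":0.76}])

```text
clock: 47.25
eef_pos: [0.43, -0.2763, 0.1703]
orientation: [0.053, 0.999, 0.0, -0.0]
contact_force: [0.3, -0.0, -2.9]
width: 0.784
finger_force: 125.0
```

```bash
python3 st.py; python3 fit.py; python3 tr.py | egrep "side|top"
```

```text
t 47.25 tcp [ 0.43   -0.2763  0.1703] th 83.96 w 0.784 F [ 0.3 -0.  -2.9] ff 125.0 q [-0.8   0.33  1.45 -0.    1.36 -2.27]
phi deg 45.516496852393175 slip z,x [-0.00982551  0.00925245] rms 0.8917991037693839
side tray_grip [(0.8, [149.8, 373.1]), (0.72, [212.5, 392.2])]
side tray_mouth [(0.66, [208.0, 392.9])]
side tray [(0.67, [184.9, 374.0])]
top tray_grip []
top tray_mouth [(0.57, [197.7, 327.8])]
top tray [(0.2, [174.1, 385.3])]
```

send_rows(commands=[{"linear":[11,-1,-25],"yaw":0,"gripper":0.76},{"linear":[22,-2,-48],"yaw":0,"gripper":0.76},{"linear":[22,-2,-64],"yaw":0,"gripper":0.79},{"linear":[22,-2,-70],"yaw":0,"gripper":0.797},{"linear":[22,-2,-72],"yaw":0,"gripper":0.8}])

```text
clock: 48.67
eef_pos: [0.4522, -0.2781, 0.0991]
orientation: [0.052, 0.999, 0.001, -0.001]
contact_force: [-1.2, -0.1, -2.6]
width: 0.808
finger_force: 61.0
```

send_rows(commands=[{"linear":[0,0,-2],"yaw":0,"gripper":0.802},{"linear":[6,-1,-5],"yaw":0,"gripper":0.803},{"linear":[12,-1,-8],"yaw":0,"gripper":0.803},{"linear":[18,-2,-11],"yaw":0,"gripper":0.803},{"linear":[24,-3,-14],"yaw":0,"gripper":0.803}])

```text
clock: 49.08
eef_pos: [0.4793, -0.2824, 0.0886]
orientation: [0.052, 0.999, -0.002, 0.003]
contact_force: [3.3, 3.2, 13.9]
width: 0.808
finger_force: 54.1
```

```bash
python3 st.py; python3 fit.py; python3 tr.py | egrep "side|torq"
```

```text
t 49.08 tcp [ 0.4793 -0.2824  0.0886] th 84.0 w 0.808 F [ 3.3  3.2 13.9] ff 54.1 q [-0.75  0.49  1.45  0.    1.19 -2.21]
phi deg 37.79711101713099 slip z,x [-0.00787525  0.00561893] rms 1.3007173524267248
torque [ 0.36 -0.27  0.03]
side tray_grip [(0.82, [181.0, 355.3]), (0.72, [229.9, 356.8])]
side tray_mouth [(0.98, [238.0, 377.7]), (0.54, [412.2, 334.7])]
side tray [(0.97, [214.7, 358.9])]
```

send_rows(commands=[{"linear":[5,0,-3],"yaw":0,"gripper":0.806},{"linear":[11,-1,-7],"yaw":0,"gripper":0.806},{"linear":[16,-2,-10],"yaw":0,"gripper":0.806},{"linear":[21,-2,-14],"yaw":0,"gripper":0.806},{"linear":[26,-3,-19],"yaw":0,"gripper":0.806}])

```text
clock: 50.5
eef_pos: [0.5077, -0.286, 0.0712]
orientation: [0.052, 0.999, -0.003, 0.006]
contact_force: [9.4, 2.9, 16.0]
width: 0.81
finger_force: 47.2
```

send_rows(commands=[{"linear":[5,0,-4],"yaw":0,"gripper":0.806},{"linear":[9,-1,-8],"yaw":0,"gripper":0.806},{"linear":[14,-1,-13],"yaw":0,"gripper":0.806},{"linear":[18,-2,-18],"yaw":0,"gripper":0.806},{"linear":[22,-2,-23],"yaw":0,"gripper":0.806}])

```text
clock: 50.92
eef_pos: [0.5279, -0.2881, 0.0464]
orientation: [0.052, 0.999, -0.002, 0.004]
contact_force: [4.4, -0.5, 5.1]
width: 0.809
finger_force: 47.7
```

```bash
python3 st.py; python3 fit.py; python3 tr.py | egrep "side|torq"
```

```text
t 50.92 tcp [ 0.5279 -0.2881  0.0464] th 84.01 w 0.809 F [ 4.4 -0.5  5.1] ff 47.7 q [-0.7   0.6   1.37  0.    1.16 -2.16]
phi deg 12.229989377308968 slip z,x [-0.00475155  0.00651355] rms 2.184368428153136
torque [-0.41 -0.1   0.21]
side tray_grip [(0.76, [193.8, 336.1]), (0.45, [227.4, 228.2])]
side tray_mouth [(0.56, [237.7, 379.1])]
side tray [(0.73, [222.4, 357.7])]
```

send_rows(commands=[{"linear":[4,0,-6],"yaw":0,"gripper":0.806},{"linear":[7,-1,-12],"yaw":0,"gripper":0.807},{"linear":[9,-1,-17],"yaw":0,"gripper":0.808},{"linear":[10,-1,-21],"yaw":0,"gripper":0.809},{"linear":[11,-1,-24],"yaw":0,"gripper":0.81}])

```text
clock: 52.33
eef_pos: [0.5353, -0.287, 0.0188]
orientation: [0.052, 0.999, 0.001, -0.001]
contact_force: [2.6, 0.4, 1.1]
width: 0.809
finger_force: 33.9
```

```bash
python3 st.py; python3 fit.py; python3 tr.py | egrep "side|torq"
```

```text
t 52.33 tcp [ 0.5353 -0.287   0.0188] th 84.0 w 0.809 F [2.6 0.4 1.1] ff 33.9 q [-0.69  0.65  1.37  0.    1.12 -2.15]
torque [ 0.08  0.16 -0.07]
side tray_grip [(0.7, [201.5, 332.3])]
side tray_mouth [(0.93, [238.3, 382.2])]
side tray [(0.91, [228.4, 352.2]), (0.2, [333.3, 146.4])]Traceback (most recent call last):
  File "fit.py", line 10, in <module>
    q=arm.pinpoint(k,b)[0]
      ~~~~~~~~~~~~~~~~~^^^
IndexError: list index out of range
```

send_rows(commands=[{"linear":[0,0,-3],"yaw":0,"gripper":0.81},{"linear":[0,0,-5],"yaw":0,"gripper":0.81},{"linear":[0,0,-5],"yaw":0,"gripper":0.82},{"linear":[0,0,-5],"yaw":0,"gripper":0.9},{"linear":[0,0,-5],"yaw":0,"gripper":1.0}])

```text
clock: 53.75
eef_pos: [0.5356, -0.2875, 0.0151]
orientation: [0.052, 0.999, -0.0, 0.0]
contact_force: [0.1, -0.3, 0.4]
width: 0.997
finger_force: 0.0
```

send_rows(commands=[{"linear":[0,0,0],"yaw":0,"gripper":1.0},{"linear":[0,0,10],"yaw":0,"gripper":1.0},{"linear":[0,0,40],"yaw":0,"gripper":1.0},{"linear":[0,0,80],"yaw":0,"gripper":1.0},{"linear":[0,10,110],"yaw":0,"gripper":0.9}])

```text
clock: 54.17
eef_pos: [0.5359, -0.2788, 0.1283]
orientation: [0.053, 0.999, -0.001, 0.001]
contact_force: [0.7, 0.2, 1.7]
width: 0.903
finger_force: 0.0
```

send_rows(commands=[{"linear":[10,30,10],"yaw":-0.1,"gripper":0.9},{"linear":[20,60,10],"yaw":-0.2,"gripper":0.9},{"linear":[30,90,10],"yaw":-0.3,"gripper":0.9},{"linear":[40,125,10],"yaw":-0.4,"gripper":0.9},{"linear":[40,160,10],"yaw":-0.5,"gripper":0.9}])

```text
clock: 54.58
eef_pos: [0.5767, -0.1161, 0.1359]
orientation: [0.3, 0.954, -0.0, 0.001]
contact_force: [0.8, 0.5, 0.9]
width: 0.903
finger_force: 0.0
```

```bash
python3 st.py; python3 - <<'E'
from h import *
s=arm.get_image("side");t=arm.get_image("top")
for n,im in(("s",s),("t",t)):
    for k,z in dict(tray=.003,tray_grip=.063,tray_mouth=.003,saddle=0,saddle_crown=.05,rail_mid=.13,rail=0).items():
        print(n,k,[(round(q["score"],2),np.round(q["position"]).tolist(),at(im,q["position"],z)[:2].round(3).tolist()) for q in arm.pinpoint(k,im)[:3]])
for k,z in dict(saddle=.062,mat=.003,tray=.033).items():
    for q in arm.cut_out(k,t)[:2]:
        c,_=cv2.findContours(q["region"].astype(np.uint8),0,2)
        c=max(c,key=cv2.contourArea)
        w=np.array([at(t,(p[0][1],p[0][0]),z)[:2] for p in c],np.float32)
        r=cv2.minAreaRect(w);print(k,round(q["score"],2),np.round(r[0],3),np.round(r[1],3),round(r[2],1))
E
```

```text
t 54.58 tcp [ 0.5767 -0.1161  0.1359] th 55.05 w 0.903 F [0.8 0.5 0.9] ff 0.0 q [-0.4   0.49  1.29  0.    1.36 -1.36]
s tray [(0.74, [229.0, 354.0], [0.484, -0.29])]
s tray_grip [(0.72, [205.0, 330.0], [0.546, -0.285]), (0.15, [242.0, 281.0], [0.597, -0.091])]
s tray_mouth [(0.81, [235.0, 383.0], [0.41, -0.281])]
s saddle [(0.69, [241.0, 283.0], [0.636, -0.191])]
s saddle_crown [(0.69, [219.0, 281.0], [0.644, -0.21])]
s rail_mid [(0.68, [162.0, 270.0], [0.725, -0.35]), (0.62, [231.0, 356.0], [0.429, -0.068]), (0.59, [228.0, 228.0], [0.675, -0.01])]
s rail [(0.84, [244.0, 469.0], [0.209, -0.296]), (0.82, [206.0, 269.0], [0.739, -0.356]), (0.71, [282.0, 233.0], [0.677, -0.008])]
t tray [(0.76, [253.0, 426.0], [0.48, -0.284])]
t tray_grip [(0.84, [221.0, 429.0], [0.539, -0.283])]
t tray_mouth [(0.65, [287.0, 422.0], [0.406, -0.273])]
t saddle [(0.73, [255.0, 425.0], [0.477, -0.284]), (0.42, [181.0, 378.0], [0.642, -0.187])]
t saddle_crown [(0.44, [174.0, 382.0], [0.644, -0.192])]
t rail_mid [(0.97, [118.0, 464.0], [0.733, -0.349]), (0.86, [388.0, 452.0], [0.208, -0.296])]
t rail [(0.56, [383.0, 438.0], [0.206, -0.299]), (0.46, [289.0, 424.0], [0.402, -0.277])]
mat 0.72 [ 0.805 -0.175] [0.025 0.051] 75.6
mat 0.56 [ 0.475 -0.282] [0.21  0.191] 81.9
tray 0.81 [ 0.479 -0.28 ] [0.165 0.154] 84.0
```

send_rows(commands=[{"linear":[12,-16,0],"yaw":-0.112,"gripper":0.95},{"linear":[25,-31,0],"yaw":-0.224,"gripper":0.95},{"linear":[37,-46,0],"yaw":-0.336,"gripper":0.95},{"linear":[50,-62,0],"yaw":-0.448,"gripper":0.95},{"linear":[61,-78,0],"yaw":-0.56,"gripper":0.95}])

```text
clock: 55.95
eef_pos: [0.6373, -0.1961, 0.135]
orientation: [0.552, 0.834, 0.0, 0.0]
contact_force: [0.9, 0.3, 0.3]
width: 0.955
finger_force: 0.0
```

send_rows(commands=[{"linear":[0,0,-25],"yaw":0,"gripper":0.95},{"linear":[0,0,-55],"yaw":0,"gripper":0.95},{"linear":[0,0,-80],"yaw":0,"gripper":0.95},{"linear":[0,0,-100],"yaw":0,"gripper":0.95},{"linear":[0,0,-105],"yaw":0,"gripper":0.95}])

```text
clock: 56.37
eef_pos: [0.635, -0.1946, 0.0263]
orientation: [0.55, 0.835, -0.0, -0.003]
contact_force: [0.0, -0.8, -0.9]
width: 0.951
finger_force: 0.0
```

```bash
python3 st.py; python3 - <<'E'
from h import *
s=arm.get_image("side")
for k in("saddle","saddle_crown"):print(k,[(round(q["score"],2),np.round(q["position"]).tolist(),at(s,q["position"],.05 if "c" in k else 0)[:2].round(3)) for q in arm.pinpoint(k,s)[:2]])
E
```

```text
t 56.37 tcp [ 0.635  -0.1946  0.0263] th 23.26 w 0.951 F [ 0.  -0.8 -0.9] ff 0.0 q [-0.48  0.73  1.17 -0.    1.24 -0.88]
saddle [(0.87, [241.0, 283.0], array([ 0.636, -0.191])), (0.37, [309.0, 222.0], array([0.657, 0.081]))]
saddle_crown [(0.64, [219.0, 280.0], array([ 0.647, -0.207]))]
```

send_rows(commands=[{"linear":[1,0,-10],"yaw":0,"gripper":0.95},{"linear":[1,0,-20],"yaw":0,"gripper":0.95},{"linear":[1,0,-25],"yaw":0,"gripper":0.95},{"linear":[1,0,-25],"yaw":0,"gripper":0.75},{"linear":[1,0,-25],"yaw":0,"gripper":0.5}], grip_force=50)

```text
clock: 56.93
eef_pos: [0.6376, -0.1954, 0.0048]
orientation: [0.55, 0.835, 0.0, -0.0]
contact_force: [0.9, 0.8, 0.5]
width: 0.685
finger_force: 0.4
```

send_rows(commands=[{"linear":[0,0,0],"yaw":0,"gripper":0.4},{"linear":[0,0,0],"yaw":0,"gripper":0.4},{"linear":[0,0,0],"yaw":0,"gripper":0.4}])

```text
clock: 57.18
eef_pos: [0.6379, -0.1956, 0.0055]
orientation: [0.55, 0.835, 0.0, 0.0]
contact_force: [0.4, 0.2, 1.1]
width: 0.64
finger_force: 54.0
```

```bash
python3 st.py
```

```text
t 57.18 tcp [ 0.6379 -0.1956  0.0055] th 23.26 w 0.64 F [0.4 0.2 1.1] ff 54.0 q [-0.47  0.75  1.19 -0.    1.2  -0.88]
```

send_rows(commands=[{"linear":[0,0,20],"yaw":0,"gripper":0.4},{"linear":[0,0,55],"yaw":0,"gripper":0.4},{"linear":[0,0,90],"yaw":0,"gripper":0.4},{"linear":[0,0,125],"yaw":0,"gripper":0.4},{"linear":[0,0,155],"yaw":0,"gripper":0.4}])

```text
clock: 57.6
eef_pos: [0.6377, -0.1954, 0.1627]
orientation: [0.55, 0.835, 0.0, 0.001]
contact_force: [0.7, -1.0, -0.7]
width: 0.643
finger_force: 53.7
```

send_rows(commands=[{"linear":[3,20,10],"yaw":-0.06,"gripper":0.4},{"linear":[8,50,10],"yaw":-0.13,"gripper":0.4},{"linear":[14,85,10],"yaw":-0.2,"gripper":0.4},{"linear":[20,120,10],"yaw":-0.28,"gripper":0.4},{"linear":[25,150,10],"yaw":-0.35,"gripper":0.4}])

```text
clock: 58.02
eef_pos: [0.6626, -0.0433, 0.1701]
orientation: [0.688, 0.725, 0.0, -0.0]
contact_force: [0.6, -0.4, -0.8]
width: 0.642
finger_force: 53.6
```

send_rows(commands=[{"linear":[4,25,0],"yaw":-0.02,"gripper":0.4},{"linear":[6,38,0],"yaw":-0.02,"gripper":0.4},{"linear":[6,38,0],"yaw":-0.02,"gripper":0.4},{"linear":[6,38,0],"yaw":-0.02,"gripper":0.4}])

```text
clock: 58.35
eef_pos: [0.6686, -0.0077, 0.1699]
orientation: [0.694, 0.72, -0.0, 0.0]
contact_force: [0.2, -0.5, 0.2]
width: 0.641
finger_force: 53.6
```

```bash
python3 st.py; python3 - <<'E'
from h import *
s=arm.get_image("side");o=arm.get_obs()["eef_pos"]
print("pred crown",proj(s,o+[0,0,.05-.0055])[::-1],"saddle",proj(s,o-[0,0,.0055])[::-1],"rail_mid",proj(s,[.6686,-.0071,.13])[::-1])
for k in("saddle","saddle_crown","rail_mid","rail"):print(k,[(round(q["score"],2),np.round(q["position"],1).tolist()) for q in arm.pinpoint(k,s)[:4]])
for k in("saddle","rail"):
  for q in arm.cut_out(k,s)[:3]:
    r=np.argwhere(q["region"]);print(k,round(q["score"],2),r.min(0),r.max(0))
E
```

```text
t 58.35 tcp [ 0.6686 -0.0077  0.1699] th 2.15 w 0.641 F [ 0.2 -0.5  0.2] ff 53.6 q [-0.19  0.61  0.97 -0.    1.56 -0.23]
pred crown [189.49552683 225.15334878] saddle [213.06388451 228.15781806] rail_mid [228.90800848 229.78518363]
saddle [(0.61, [214.8, 226.4]), (0.52, [283.2, 232.3]), (0.44, [349.5, 244.9])]
saddle_crown [(0.87, [188.1, 226.1]), (0.44, [368.3, 237.4]), (0.33, [301.0, 217.7])]
rail_mid [(0.96, [159.7, 267.9]), (0.94, [227.6, 227.1]), (0.2, [216.9, 226.6])]
rail [(0.98, [203.7, 268.7]), (0.62, [243.2, 468.4]), (0.59, [283.5, 235.3]), (0.35, [227.8, 225.0])]
saddle 0.74 [180 205] [218 242]
rail 0.86 [212 205] [293 262]
rail 0.85 [149 250] [226 289]
```

send_rows(commands=[{"linear":[0,0,-12],"yaw":0,"gripper":0.4},{"linear":[0,0,-22],"yaw":0,"gripper":0.4},{"linear":[0,0,-32],"yaw":0,"gripper":0.4},{"linear":[0,0,-40],"yaw":0,"gripper":0.4},{"linear":[0,0,-46],"yaw":0,"gripper":0.4}])

```text
clock: 59.12
eef_pos: [0.6683, -0.0075, 0.1226]
orientation: [0.694, 0.72, -0.0, -0.001]
contact_force: [0.4, -0.1, -0.2]
width: 0.642
finger_force: 53.7
```

send_rows(commands=[{"linear":[0,0,-8],"yaw":0,"gripper":0.4},{"linear":[0,0,-16],"yaw":0,"gripper":0.4},{"linear":[0,0,-22],"yaw":0,"gripper":0.4},{"linear":[0,0,-27],"yaw":0,"gripper":0.4},{"linear":[0,0,-30],"yaw":0,"gripper":0.4}])

```text
clock: 59.53
eef_pos: [0.6685, -0.0074, 0.0933]
orientation: [0.694, 0.72, -0.0, -0.0]
contact_force: [0.2, -1.0, -1.3]
width: 0.646
finger_force: 53.7
```

```bash
python3 st.py
```

```text
t 59.53 tcp [ 0.6685 -0.0074  0.0933] th 2.07 w 0.646 F [ 0.2 -1.  -1.3] ff 53.7 q [-0.19  0.67  1.09 -0.    1.39 -0.22]
```

send_rows(commands=[{"linear":[0,0,-2],"yaw":0,"gripper":0.4},{"linear":[0,0,-3],"yaw":0,"gripper":0.4},{"linear":[0,0,-3],"yaw":0,"gripper":0.66},{"linear":[0,0,-3],"yaw":0,"gripper":0.72},{"linear":[0,0,-3],"yaw":0,"gripper":0.9}])

```text
clock: 59.95
eef_pos: [0.6689, -0.0075, 0.0913]
orientation: [0.694, 0.72, 0.0, 0.0]
contact_force: [0.0, -0.8, 0.6]
width: 0.843
finger_force: 0.0
```

send_rows(commands=[{"linear":[0,0,0],"yaw":0,"gripper":0.9},{"linear":[0,0,15],"yaw":0,"gripper":0.9},{"linear":[0,0,40],"yaw":0,"gripper":0.9},{"linear":[0,0,80],"yaw":0,"gripper":0.9},{"linear":[0,0,110],"yaw":0,"gripper":0.9}])

```text
clock: 60.37
eef_pos: [0.6688, -0.0074, 0.2036]
orientation: [0.694, 0.72, 0.0, 0.001]
contact_force: [0.2, -0.2, 0.9]
width: 0.899
finger_force: 0.0
```

send_rows(commands=[{"linear":[-30,0,0],"yaw":0,"gripper":0.9},{"linear":[-65,0,0],"yaw":0,"gripper":0.9},{"linear":[-100,0,0],"yaw":0,"gripper":0.9},{"linear":[-135,0,0],"yaw":0,"gripper":0.9},{"linear":[-160,0,0],"yaw":0,"gripper":0.9}])

```text
clock: 60.78
eef_pos: [0.506, -0.0071, 0.2013]
orientation: [0.694, 0.72, -0.0, 0.0]
contact_force: [1.4, 0.0, 0.5]
width: 0.896
finger_force: 0.0
```

send_rows(commands=[{"linear":[-30,0,0],"yaw":0,"gripper":0.9},{"linear":[-60,0,0],"yaw":0,"gripper":0.9},{"linear":[-80,0,0],"yaw":0,"gripper":0.9},{"linear":[-80,0,0],"yaw":0,"gripper":0.9},{"linear":[-80,0,0],"yaw":0,"gripper":0.9}])

```text
clock: 61.2
eef_pos: [0.4286, -0.0075, 0.2017]
orientation: [0.694, 0.72, 0.0, 0.001]
contact_force: [0.6, 0.3, 0.3]
width: 0.896
finger_force: 0.0
```

```bash
python3 st.py; python3 - <<'E'
from h import *
for n in("side","top"):
    s=arm.get_image(n)
    print("pred crown",proj(s,[.6686,-.0071,.136])[::-1].round(),"saddle",proj(s,[.6686,-.0071,.086])[::-1].round())
    for k,z in dict(saddle=.086,saddle_crown=.136,tray=.003,tray_grip=.063,tray_mouth=.003,pin_head=.094,die0=.05).items():print(n,k,[(round(q["score"],2),np.round(q["position"]).tolist(),at(s,q["position"],z)[:2].round(3).tolist()) for q in arm.pinpoint(k,s)[:4] if q["score"]>.4])
E
```

```text
t 61.2 tcp [ 0.4286 -0.0075  0.2017] th 2.04 w 0.896 F [0.6 0.3 0.3] ff 0.0 q [-0.3   0.16  1.6   0.    1.38 -0.33]
pred crown [226. 229.] saddle [248. 232.]
side saddle [(0.63, [250.0, 230.0], [0.669, 0.003]), (0.5, [296.0, 181.0], [0.684, 0.162])]
side saddle_crown [(0.88, [224.0, 229.0], [0.675, -0.017])]
side tray [(0.65, [228.0, 360.0], [0.472, -0.296])]
side tray_grip [(0.88, [206.0, 328.0], [0.549, -0.281])]
side tray_mouth [(0.7, [308.0, 222.0], [0.658, 0.081]), (0.64, [236.0, 384.0], [0.406, -0.275])]
side pin_head [(0.61, [354.0, 244.0], [0.515, 0.267]), (0.57, [381.0, 231.0], [0.51, 0.32]), (0.44, [302.0, 213.0], [0.617, 0.171])]
side die0 [(0.72, [367.0, 239.0], [0.533, 0.254]), (0.71, [350.0, 241.0], [0.546, 0.221]), (0.6, [382.0, 232.0], [0.53, 0.286])]
pred crown [152. 293.] saddle [159. 294.]
top saddle [(0.65, [154.0, 291.0], [0.679, -0.001]), (0.52, [199.0, 215.0], [0.588, 0.155]), (0.47, [213.0, 157.0], [0.563, 0.272])]
top saddle_crown [(0.64, [150.0, 290.0], [0.672, -0.001])]
top tray [(0.67, [254.0, 424.0], [0.477, -0.282])]
top tray_grip [(0.62, [220.0, 431.0], [0.541, -0.287])]
top tray_mouth [(0.72, [150.0, 291.0], [0.714, 0.002]), (0.7, [288.0, 423.0], [0.404, -0.276])]
top pin_head [(0.67, [190.0, 208.0], [0.605, 0.168]), (0.54, [228.0, 171.0], [0.528, 0.241])]
top die0 [(0.74, [234.0, 154.0], [0.526, 0.287]), (0.68, [225.0, 196.0], [0.542, 0.201]), (0.52, [230.0, 170.0], [0.532, 0.254])]
```

```bash
python3 -c "
from rig import arm;print(arm.sign_off())"
```

```text
the job is handed in; nothing more can be done
None
```

I finished the whole job and handed it in; no verdict came back. In the last camera checks the pin was down through the eyelet, all three blanks were in the hopper, the empty tray was level on its mat and the saddle was hanging over the grey rail.

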